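# Set out the next drilling job

## Robot

A 6-joint arm with a two-finger parallel gripper is mounted at the origin on the work surface. World frame = base frame: x ahead of the robot, y to its left, z up, the work surface at z = 0. Lengths are in m, angles in rad, forces in N, time in s.
With the tool pointing down it reaches from about 0.4 to 0.825 m from the base axis. Payload 7 kg.
Tool frame: the origin (TCP) lies on the mounting face of the last link; the fingertips stand 178 mm ahead of it and the grasp point (between the pads) lies arm.grip_depth ahead of it (arm.grip_depth is the distance from the TCP to the grasp point, in m); z points along the fingers, y is the direction in which the jaws open and shut (so a half turn about z gives the same grasp; the last joint's range is limited). The gripper opens to 88 mm and grips with 3 to 60 N. Pads are 19 mm wide; open, the fingers measure 130 mm over their backs; the gripper's body (78 mm by 193 mm) begins 47 mm behind the grasp point.
Start: joints at [-0.861, 0.359, 0.012, 0, -1.224, -0.288], TCP at [0.276, -0.616, 0.405] pointing down, gripper open.
Joint ranges: [-3.07, 3.07], [-1.43, 2.12], [-1.02, 1.25], [-3.03, 1.67], [-3.05, -0], [-3.03, 3.03]. Speed limits (rad/s): [2.39, 2.39, 3.01, 3.14, 3.14, 3.14].

## Interface

Orientations are given as [roll, pitch, yaw] about the fixed x, y, z axes, in that order (R = Rz(yaw) Ry(pitch) Rx(roll)).
In Python, from station import arm gives the robot as it stands.
- The arm moves only by the tool carry_out, never from a script. Its argument "targets" is a list that holds one entry, the list of rows, each a list of 7 numbers: the turn, a rotation vector about the tool's x, y, z in units of 8 degrees (1.0 is 8 degrees), then the shift along the tool's x, y, z in units of 2.5 cm (1.0 is 2.5 cm), then the opening, from -1 (shut) to 1 (fully open). A call has 1 to 20 rows; each row shifts and turns the commanded pose from where the row before left it, along the tool's axes as they then stand; what a row does not reach is not made up. A row lasts 1/8 s, in which the tool goes at most 62.5 mm and 10.7 degrees, less where a joint would pass 70% of its speed; a pose out of reach is approached as far as the arm can. A call with a number of a shift or a turn outside -1 to 1 is refused whole. A call with a gripper value outside its range is refused whole. The fingers move at their own pace and stop on an object; "squeeze" is the grip in N (left out, the last holds). Time passes only in rows, so rows that do not move let the fingers close. It gives the time, the measured TCP pose, the force and the opening at its end, in the units of the state.
- arm.get_state(): the state, without advancing time (a new reading comes with each control period).
- arm.grab_frame(name): name is "side" or "top"; returns (picture, depth): 384x512x3 uint8, red, green, blue; 384x512 float32, m along the optical axis (not along the pixel's ray), 0 where there is no reading.
- arm.camera_model(name): a dict with "camera_matrix" (3x3 intrinsics, pixels), "distortion" ([k1, k2, p1, p2, k3] as OpenCV has them; the pictures are not rectified), "world_from_camera" (4x4, takes a point from camera to world coordinates). Camera axes: x right, y down, z forward; pixel columns grow to the right and rows downward; lengths in m; the calibration is good to about 2 mm. A picture is of the moment at which its call begins. camera_model takes no time and is no camera call.
- arm.job_done(): hands the job in, once; it reports no verdict.
Trained networks look in the newest picture that a camera, given by its name, has taken for a name from the list of things; names that differ only in an ending like _2 or _b are one class to them, and where a whole thing is asked for, a point or a joint stands for the part that bears it (a point fixed in the world has none). Each returns a list of dicts, best first, with "conf" (0 to 1); they miss things now and then, are a little off and sometimes report something else, mostly with a low value. They report only what shows in the picture. A call takes as long as a camera call. They do not tell look-alikes from the thing itself.
- arm.spot_in(camera, query): "point" ([row, column] in pixels, amid what is visible of it).
- arm.landmark_of(camera, query): "point" ([row, column] in pixels: a listed point, or the origin of a listed thing).
The state is a dict: "t": time; "q": joint angles; "qd": joint speeds; "joint_efforts": joint torques, N m; "eef_pos": TCP position; "ee_rot": TCP orientation; "force": force on the tool from outside, world axes, zero at the start; "moment": the same for the moment, N m; "width": finger opening in m.
Only numpy, scipy, OpenCV 4.12 (cv2) and the standard library are available. Lean on these libraries where they do the work, as an engineer would, in place of code of your own. Each camera call takes 0.05 s, during which the arm holds its last target.

## Task

Set out the next drilling job: lay the plywood backing piece flat and centred over the hole in the dark iron plate, lengthwise along the plate, and stand the pine block upright on the middle of the plywood. In the aluminium tray lay the three tools in order of use, one along the middle of each dark pad, beginning at the end with the green marker: the blue centre punch first, the drill with the yellow collar between the other two, and the orange-handled countersink last. Do not knock over the red cup.

Things in the scene. Friction and masses are not known exactly. Their poses are not given: they have to be found in the camera images.
- punch: centre punch: square blue grip 80 long and 18 x 18 mm with a steel head and point, 122 mm long in all. Origin on the tool's axis at the middle of the grip (9 mm above what it lies on); x runs along the tool towards the point. Starts lying on the bench; about 0.12 kg. Grip it across the blue part.
- drill: steel twist drill 11 mm thick and 124 mm long with a square yellow depth-stop collar at its middle, 36 long and 22 x 22 mm. Origin on the drill's axis at the middle of the collar (11 mm above what it lies on, the drill rests on the collar); x runs along the drill towards its point. Starts lying on the bench; about 0.13 kg. Grip it across the collar.
- countersink: hand countersink: square orange handle 84 long and 24 x 24 mm (a black band near its end) with a short steel shank and cone, 112 mm long in all. Origin on the tool's axis at the middle of the handle (12 mm above what it lies on); x runs along the tool towards the cone. Starts lying on the bench; about 0.12 kg.
- backing: plywood backing piece, a flat board 95 (x) by 55 (y) by 18 mm thick, with dark ply lines on its edges. Origin at the centre of its underside; z up. Starts flat on the bench; about 0.07 kg. Not the dark brown offcut.
- block: pale pine block, 45 x 45 mm and 80 mm tall, a pencil cross on its top. Origin at the centre of its underside; z up. Starts standing upright on the bench; about 0.09 kg.
- plate: fixed dark cast-iron drilling plate lying on the bench, 240 (its x) by 160 (its y) by 25 mm thick, flat on top, with four black slots along its length and, at the centre of its top, a 20 mm hole with a bright rim (only drawn, nothing falls in). Origin at the centre of its underside: the top is 25 mm above it.
- tray: fixed low aluminium tool tray, 170 (its x, across) by 280 mm (its y, along), floor 4 mm thick, walls 4 mm thick reaching 14 mm above the bench. Three dark pads 150 x 44 mm, painted flat on the floor, lie across the tray side by side, centred at y = -75, 0 and +75 mm (x = 0). Origin at the centre of its underside. Each tool is to lie along the tray's x, either way round, centred on its pad.
- start_tag: green end marker, a fixed bar 110 x 20 x 14 mm standing against the outside of one end of the tray, 151 mm from the tray's centre along its y (either the +y or the -y end). The pad nearest it is the first. The other end has a white bar. Origin at the centre of its underside.
- cup: red plastic drinking cup, 80 mm wide and 88 mm tall, standing upright on the bench on the far side of the loose things, close to them; to be left standing. Origin at the centre of its underside.
Mind the look-alikes: they are no part of the job. Of the things that look like the countersink, take the one that is farthest from the robot's base at the start.

How it is judged:
By the outcome, as a careful person would: the job done as asked, in the order asked, and still so for the second after the job is handed in, with the robot touching nothing.
It also fails if it takes over 138 s, if anything falls off the work surface, if the arm or the gripper's body presses on something with over 40 N, if the wrist force passes 120 N, or if a joint passes its speed limit or range.

## Working session

There is one attempt and no reset: what is moved stays moved. The work goes in short steps, Python scripts to look and compute and a tool call to move; the robot and the scene stay as the last step left them, time stands still between calls to the robot, and variables do not carry over. Pictures are saved under pics/ and viewed, and the job is handed in when it is done.

Besides the shell and the picture viewer there is one more tool, called by a JSON object that holds its "name" and its "arguments", one argument or row to a line. carry_out: Moves the arm, as the interface text tells. Its arguments: {"type":"object","properties":{"targets":{"type":"array"},"squeeze":{"type":"number"}},"required":["targets"]}

```bash
ls; mkdir -p pics; python3 - <<'E'
from station import arm
import cv2, numpy as np
print(arm.get_state()); print(arm.grip_depth)
for n in ("top","side"):
    p,d=arm.grab_frame(n); cv2.imwrite(f"pics/{n}0.png",cv2.resize(p[:,:,::-1],(800,600),interpolation=cv2.INTER_CUBIC))
    np.savez(f"{n}0.npz",p=p,d=d)
    m=arm.camera_model(n); print(n,m)
E
```

```text
pics
{'t': 0.0, 'q': array([-8.60884078e-01,  3.59372806e-01,  1.10649716e-02, -3.49817677e-04,
       -1.22408129e+00, -2.88084088e-01]), 'qd': array([-1.02589823e-04, -6.53294940e-04, -1.86942432e-03, -1.36963640e-03,
        9.89904937e-04,  8.82394963e-05]), 'joint_efforts': array([-1.19537628e-03, -5.82718670e+01,  2.93055439e+01,  6.99739069e+00,
        6.70002846e-03, -2.31056301e-04]), 'eef_pos': array([ 0.27627539, -0.61565958,  0.40373427]), 'ee_rot': array([ 3.13997206e+00, -1.37283136e-04, -2.71988352e+00]), 'force': array([ 1.14728082, -0.76729612, -0.9827051 ]), 'moment': array([-0.01635121, -0.04823815, -0.02134334]), 'width': 0.08784253935526737}
0.1593
top {'camera_matrix': array([[424.08653413,   0.        , 256.13784404],
       [  0.        , 424.08653413, 193.44362794],
       [  0.        ,   0.        ,   1.        ]]), 'distortion': array([-0.04214677,  0.        ,  0.        ,  0.        ,  0.        ]), 'world_from_camera': array([[ 0.11796215, -0.97102351,  0.20784193,  0.16297005],
       [-0.99299141, -0.11688062,  0.01752086, -0.02000224],
       [ 0.00727953, -0.20845205, -0.9780055 ,  1.49585248],
       [ 0.        ,  0.        ,  0.        ,  1.        ]])}
side {'camera_matrix': array([[444.66298761,   0.        , 254.27750503],
       [  0.        , 444.66298761, 193.55218783],
       [  0.        ,   0.        ,   1.        ]]), 'distortion': array([-0.12992963,  0.        ,  0.        ,  0.        ,  0.        ]), 'world_from_camera': array([[-0.98972255, -0.11457452,  0.08556847,  0.39923908],
       [-0.14220634,  0.72557919, -0.67328463,  0.78861324],
       [ 0.01505457, -0.67853336, -0.73441531,  0.90734861],
       [ 0.        ,  0.        ,  0.        ,  1.        ]])}
```

View pics/top0.png

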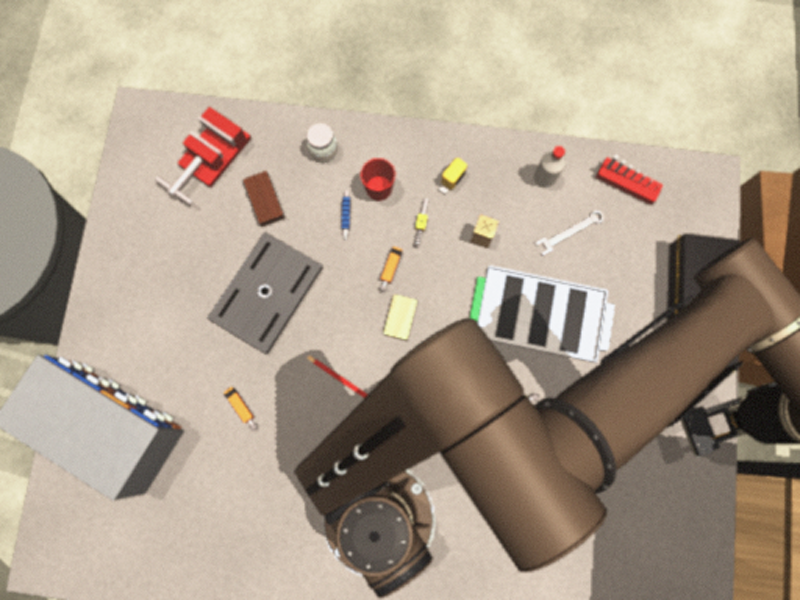

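View pics/side0.png

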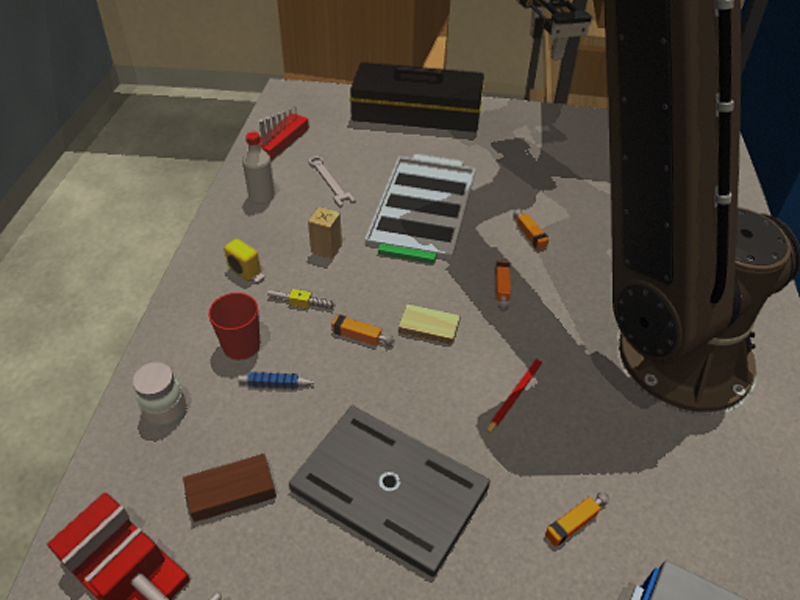

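```bash
cat > h.py <<'E'
import numpy as np, cv2
from station import arm
def cam(n):
    m=arm.camera_model(n); return np.array(m["camera_matrix"]),np.array(m["distortion"]),np.array(m["world_from_camera"])
def proj(n,P):
    K,D,T=cam(n); W=np.linalg.inv(T); P=np.asarray(P,float).reshape(-1,3)
    return cv2.projectPoints(P,cv2.Rodrigues(W[:3,:3])[0],W[:3,3],K,D)[0].reshape(-1,2)  # col,row
def unproj(n,uv,z):
    K,D,T=cam(n); u=cv2.undistortPoints(np.asarray(uv,float).reshape(-1,1,2),K,D).reshape(-1,2)
    d=np.c_[u,np.ones(len(u))]@T[:3,:3].T; o=T[:3,3]; s=(z-o[2])/d[:,2]; return o+d*s[:,None]
def world(n,d):
    K,D,T=cam(n); r,c=np.mgrid[0:384,0:512]
    u=cv2.undistortPoints(np.stack([c,r],-1).reshape(-1,1,2).astype(float),K,D).reshape(-1,2)
    p=np.c_[u,np.ones(len(u))]*d.reshape(-1,1); w=p@T[:3,:3].T+T[:3,3]; w=w.reshape(384,512,3); w[d<=0]=np.nan; return w
def ortho(n,p,z,x0,x1,y0,y1,res=0.001):
    # rows: x decreasing downward ; cols: y decreasing to right
    xs=np.arange(x1,x0,-res); ys=np.arange(y1,y0,-res); X,Y=np.meshgrid(xs,ys,indexing='ij')
    uv=proj(n,np.stack([X,Y,np.full_like(X,z)],-1)).reshape(X.shape+(2,)).astype(np.float32)
    return cv2.remap(p,uv[...,0],uv[...,1],cv2.INTER_CUBIC)
def snap(n,tag):
    p,d=arm.grab_frame(n); np.savez(f"{n}{tag}.npz",p=p,d=d); return p,d
E
python3 - <<'E'
from h import *
for n in("top","side"):
    f=np.load(n+"0.npz"); o=ortho(n,f["p"],0.02,0.2,0.85,-0.35,0.45)[:,:,::-1].copy()
    for k in range(0,8): 
        y=0.4-0.1*k; c=int((0.45-y)*1000); cv2.putText(o,f"{y:.1f}",(c,10),0,.35,(0,0,255)); cv2.line(o,(c,12),(c,20),(0,0,255))
    for k in range(2,9):
        r=int((0.85-k/10)*1000); cv2.putText(o,f"{k/10}",(0,r),0,.35,(0,0,255)); cv2.line(o,(20,r),(28,r),(0,0,255))
    cv2.imwrite(f"pics/o_{n}.png",o[:600])
E
python3 - <<'E'
from h import *
for n in("top","side"):
    arm.grab_frame(n)
    for q in ["punch","drill","countersink","backing","block","plate","tray","start_tag","cup"]:
        z={"block":.08,"backing":0.0,"plate":0.0}.get(q,0.0)
        for r in arm.landmark_of(n,q)[:5]:
            w=unproj(n,[r["point"][::-1]],{"punch":.009,"drill":.011,"countersink":.012}.get(q,0))[0]
            print(n,q,np.round(r["point"],1),round(r["conf"],2),np.round(w[:2],4))
E
```

```text
top punch [135.3 220. ] 0.69 [0.6811 0.1651]
top drill [140.  270.8] 0.59 [ 0.6848 -0.0233]
top countersink [259.3 152.2] 0.73 [0.2033 0.337 ]
top countersink [192.  302.9] 0.61 [ 0.5036 -0.1592]
top countersink [169.2 251.6] 0.46 [0.5655 0.0335]
top backing [204.1 255.5] 0.67 [0.4418 0.0045]
top backing [123.1 242.9] 0.27 [0.7422 0.0877]
top block [201.7 256.1] 0.7 [0.4507 0.0034]
top block [154.5 306.5] 0.55 [ 0.6488 -0.1602]
top tray [201.5 347.9] 0.81 [ 0.4909 -0.3251]
top tray [124.4 242.4] 0.4 [0.7369 0.0889]
top start_tag [192.6 302. ] 0.53 [ 0.5038 -0.1573]
top cup [120.2 241.4] 0.62 [0.753  0.0948]
side punch [241.7 173.5] 0.65 [0.6805 0.1592]
side drill [221.7 151.9] 0.64 [0.7525 0.107 ]
side drill [192.1 193.8] 0.63 [ 0.6689 -0.0125]
side drill [165.1 258.8] 0.47 [ 0.5067 -0.1471]
side countersink [215.1 227.9] 0.95 [0.561  0.0548]
side countersink [181.2 322.5] 0.74 [ 0.3194 -0.1095]
side countersink [147.5 337.2] 0.65 [ 0.2798 -0.2621]
side backing [206.9 273. ] 0.72 [ 0.4479 -0.0024]
side block [157.1 210.7] 0.87 [ 0.6556 -0.1705]
side plate [314.8 249.3] 0.64 [0.4634 0.324 ]
side tray [131.1 270.1] 0.88 [ 0.4936 -0.3209]
side start_tag [166.9 260. ] 0.5 [ 0.5035 -0.1516]
side cup [223.3 150.6] 0.77 [0.7586 0.1044]
```

View pics/o_top.png

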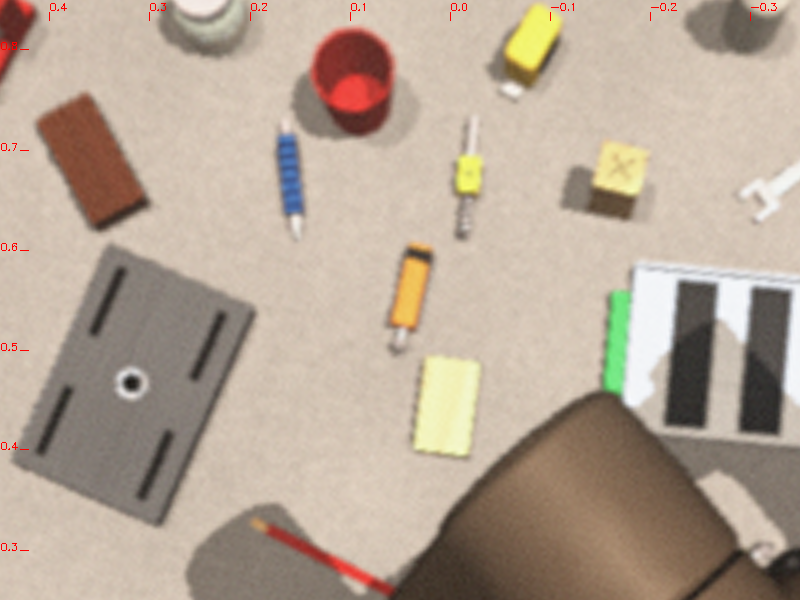

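View pics/o_side.png

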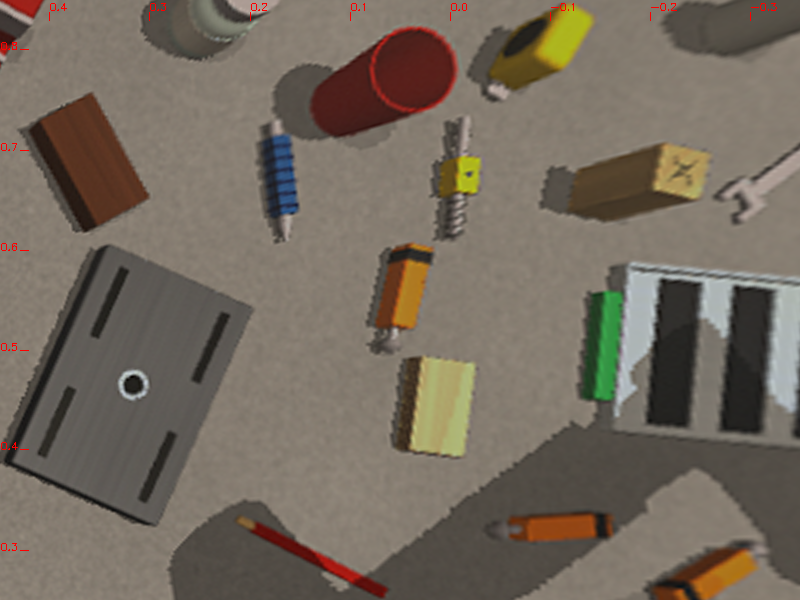

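```bash
cat > fit.py <<'E'
from h import *
def fit(n,tag,name,c,zt,hsvlo,hsvhi,half=0.09,zc=None,save=True):
    f=np.load(n+tag+".npz"); x,y=c; res=.0005
    o=ortho(n,f["p"],zt,x-half,x+half,y-half,y+half,res)
    hsv=cv2.cvtColor(o,cv2.COLOR_RGB2HSV); m=cv2.inRange(hsv,np.array(hsvlo),np.array(hsvhi))
    w=world(n,f["d"])[...,2].astype(np.float32); zz=ortho(n,np.nan_to_num(w),zt,x-half,x+half,y-half,y+half,res)
    if zc: m[abs(zz-zt)>zc]=0
    m=cv2.morphologyEx(m,cv2.MORPH_CLOSE,np.ones((9,9),np.uint8)); m=cv2.morphologyEx(m,cv2.MORPH_OPEN,np.ones((5,5),np.uint8))
    k,l,s,ce=cv2.connectedComponentsWithStats(m)
    if k<2: print(n,name,"none"); return
    i=1+np.argmax(s[1:,4]); cs,_=cv2.findContours((l==i).astype(np.uint8),cv2.RETR_EXTERNAL,cv2.CHAIN_APPROX_NONE)
    (cx,cy),(a,b),ang=cv2.minAreaRect(max(cs,key=len))
    bx=cv2.boxPoints(((cx,cy),(a,b),ang)); W=lambda q:np.array([x+half-q[1]*res,y+half-q[0]*res])
    e=[bx[1]-bx[0],bx[2]-bx[1]]; L=max(e,key=np.linalg.norm); d=np.array([-L[1],-L[0]]); 
    yaw=np.degrees(np.arctan2(d[1],d[0]))%180
    print(n,name,"c",np.round(W((cx,cy)),4),"size mm",round(max(a,b)*.5,1),round(min(a,b)*.5,1),"yaw",round(yaw,1),"z med",round(float(np.median(zz[l==i])),4))
    v=o[:,:,::-1].copy(); cv2.polylines(v,[bx.astype(int)],True,(255,0,255),1); return v
E
python3 - <<'E'
from fit import *
P=[("punch",(.67,.165),.018,(95,90,40),(130,255,255),None),
("drill",(.68,-.01),.022,(24,130,90),(40,255,255),None),
("csink",(.56,.05),.024,(5,120,90),(22,255,255),None),
("back",(.44,.01),.018,(18,40,130),(40,255,255),.006),
("block",(.67,-.16),.08,(10,40,60),(40,255,255),.01),
("plate",(.465,.325),.025,(0,0,0),(180,80,125),.008),
("tag",(.505,-.16),.014,(45,100,60),(80,255,255),None)]
for n in("top","side"):
    t=[]
    for a in P:
        v=fit(n,"0",*a[:-1],half=.16 if a[0]=="plate" else .08,zc=a[-1]); 
        t.append(cv2.resize(v if v is not None else np.zeros((320,320,3),np.uint8),(200,200),interpolation=cv2.INTER_AREA))
    t.append(t[0]*0); cv2.imwrite(f"pics/fit_{n}.png",np.vstack([np.hstack(t[:4]),np.hstack(t[4:])]))
E
```

```text
top punch c [0.6771 0.1608] size mm 76.0 16.3 yaw 6.3 z med 0.0182
top drill c [ 0.674 -0.018] size mm 34.7 20.5 yaw 177.1 z med 0.0217
top csink c [0.5568 0.0401] size mm 71.7 26.6 yaw 167.5 z med 0.0229
top back c [0.4446 0.0025] size mm 97.6 57.9 yaw 173.1 z med 0.0184
top block c [ 0.6595 -0.1652] size mm 49.8 45.2 yaw 166.8 z med 0.0805
top plate c [0.4318 0.2453] size mm 233.3 11.1 yaw 154.8 z med 0.0238
top tag c [ 0.5082 -0.1666] size mm 102.1 17.9 yaw 174.9 z med 0.0148
side punch c [0.6757 0.1686] size mm 78.7 26.9 yaw 6.9 z med 0.0166
side drill c [ 0.675  -0.0157] size mm 36.6 23.7 yaw 176.3 z med 0.0215
side csink c [0.5552 0.0514] size mm 72.8 40.4 yaw 167.1 z med 0.0217
side back c [0.4438 0.0056] size mm 95.5 56.3 yaw 172.7 z med 0.0177
side block c [ 0.6587 -0.155 ] size mm 59.5 52.2 yaw 75.1 z med 0.0797
side plate c [0.4651 0.3214] size mm 241.1 164.6 yaw 155.9 z med 0.0242
side tag c [ 0.5058 -0.1594] size mm 110.3 30.8 yaw 174.2 z med 0.0125
```

```bash
cat > sil.py <<'E'
from h import *
from scipy.optimize import minimize
def box(L,W,z0,z1): return np.array([[sx*L/2,sy*W/2,z] for sx in(-1,1) for sy in(-1,1) for z in(z0,z1)])
S=6
def sil(n,tag,name,g,bx,lo,hi,r=0.07,hull=False,minz=None,stale=False):
    """g=(x,y,yaw deg) guess"""
    f=np.load(n+tag+".npz"); hsv=cv2.cvtColor(f["p"],cv2.COLOR_RGB2HSV)
    m=cv2.inRange(hsv,np.array(lo),np.array(hi))
    zmid=bx[:,2].mean()
    w=world(n,f["d"]); far=np.hypot(w[...,0]-g[0],w[...,1]-g[1])>r; m[far]=0
    if minz is not None: m[~(w[...,2]>minz)]=0
    k,l,s,_=cv2.connectedComponentsWithStats(m)
    for i in range(1,k):
        if s[i,4]<12: m[l==i]=0
    ys,xs=np.nonzero(m)
    if len(ys)<10: print(n,name,"no mask"); return None
    r0,r1,c0,c1=ys.min()-6,ys.max()+7,xs.min()-6,xs.max()+7
    mm=m[r0:r1,c0:c1]
    if hull:
        h=cv2.convexHull(np.c_[xs-c0,ys-r0].astype(np.int32)); mm=np.zeros_like(mm); cv2.fillConvexPoly(mm,h,255)
    mm=mm.astype(np.float32)/255
    def render(p):
        a=np.radians(p[2]*10); R=np.array([[np.cos(a),-np.sin(a)],[np.sin(a),np.cos(a)]])
        P=bx.copy(); P[:,:2]=bx[:,:2]@R.T+np.array(p[:2])/100
        uv=proj(n,P)-[c0,r0]; h=cv2.convexHull(((uv+.5)*S*16-8).astype(np.int32).reshape(-1,1,2))
        im=np.zeros((mm.shape[0]*S,mm.shape[1]*S),np.uint8); cv2.fillConvexPoly(im,h,255,shift=4)
        return cv2.resize(im,(mm.shape[1],mm.shape[0]),interpolation=cv2.INTER_AREA).astype(np.float32)/255
    def cost(p):
        a=render(p); return np.abs(a-mm).sum()/mm.sum()
    best=None
    for da in(-6,0,6):
        p0=np.array([g[0]*100,g[1]*100,(g[2]+da)/10])
        q=minimize(cost,p0,method="Nelder-Mead",options=dict(initial_simplex=p0+np.array([[0,0,0],[.8,0,0],[0,.8,0],[0,0,.8]]),xatol=.003,fatol=1e-4))
        if best is None or q.fun<best.fun: best=q
    p=best.x; print(n,name,np.round(p[:2]/100,4),"yaw",round(p[2]*10,1),"err",round(best.fun,3)); return np.r_[p[:2]/100,p[2]*10]
E
cat > measure0.py <<'E'
from sil import *
P=[("punch",(.677,.162,6.5),box(.08,.018,0,.018),(95,80,20),(130,255,255),dict(hull=True)),
("drill",(.674,-.018,177),box(.036,.022,0,.022),(22,110,50),(40,255,255),dict(hull=True,r=.03)),
("csink",(.557,.042,168),box(.084,.024,0,.024),(4,110,60),(24,255,255),dict(hull=True)),
("back",(.444,.003,173),box(.095,.055,0,.018),(15,40,40),(45,255,255),dict(r=.07,minz=.004)),
("block",(.659,-.165,166),box(.045,.045,0,.08),(8,60,20),(45,255,255),dict(hull=True,r=.06)),
("tag",(.507,-.165,175),box(.11,.02,0,.014),(42,80,30),(85,255,255),dict(hull=True)),
("plate",(.465,.323,65),box(.24,.16,0,.025),(0,0,0),(180,90,135),dict(r=.16,minz=.008,hull=True))]
if __name__=="__main__":
  for n in("top","side"):
    for a in P: sil(n,"0",*a[:-1],**a[-1])
E
python3 measure0.py
```

```text
top punch [0.6827 0.1616] yaw 8.0 err 0.259
top drill [ 0.6794 -0.0179] yaw 177.1 err 0.275
top csink [0.563  0.0393] yaw 167.2 err 0.318
top back [0.4453 0.0024] yaw 172.8 err 0.081
top block [ 0.6626 -0.1639] yaw 170.5 err 0.101
top tag [ 0.5157 -0.168 ] yaw 174.9 err 0.199
top plate [0.4634 0.3171] yaw -24.5 err 0.031
side punch [0.6775 0.1617] yaw 4.3 err 0.17
side drill [ 0.6792 -0.0271] yaw 202.9 err 0.698
side csink [0.5646 0.0399] yaw 166.9 err 0.07
side back [0.4441 0.0043] yaw 173.7 err 0.138Traceback (most recent call last):
  File "measure0.py", line 11, in <module>
    for a in P: sil(n,"0",*a[:-1],**a[-1])
                ~~~^^^^^^^^^^^^^^^^^^^^^^^
  File "sil.py", line 33, in sil
    q=minimize(cost,p0,method="Nelder-Mead",options=dict(initial_simplex=p0+np.array([[0,0,0],[.8,0,0],[0,.8,0],[0,0,.8]]),xatol=.003,fatol=1e-4))
    res = _minimize_neldermead(fun, x0, args, callback, bounds=bounds,
                               **options)
    fxr = func(xr)
    fx = function(np.copy(x), *(wrapper_args + args))
  File "sil.py", line 29, in cost
    a=render(p); return np.abs(a-mm).sum()/mm.sum()
  File "sil.py", line 25, in render
    uv=proj(n,P)-[c0,r0]; h=cv2.convexHull(((uv+.5)*S*16-8).astype(np.int32).reshape(-1,1,2))
       ~~~~^^^^^
  File "h.py", line 6, in proj
    K,D,T=cam(n); W=np.linalg.inv(T); P=np.asarray(P,float).reshape(-1,3)
          ~~~^^^
  File "h.py", line 4, in cam
    m=arm.camera_model(n); return np.array(m["camera_matrix"]),np.array(m["distortion"]),np.array(m["world_from_camera"])
ValueError: time passes only in moves, steps and waits
```

```bash
python3 - <<'E'
s=open('h.py').read()
s=s.replace('''def cam(n):
    m=arm''','''import functools
@functools.lru_cache(None)
def cam(n):
    m=arm''')
open('h.py','w').write(s)
s=open('measure0.py').read().replace(".323,65)",".323,156)")
open('measure0.py','w').write(s)
E
python3 measure0.py; python3 - <<'E'
from h import *
f=np.load("side0.npz")["p"]; t=[]
for r,c in [(243,176),(191,193),(211,232),(205,275),(145,208),(160,265)]:
    t.append(cv2.resize(f[r-32:r+32,c-32:c+32,::-1],(260,260),interpolation=cv2.INTER_CUBIC))
cv2.imwrite("pics/crops.png",np.vstack([np.hstack(t[:3]),np.hstack(t[3:])]))
E
```

```text
top punch [0.6827 0.1616] yaw 8.0 err 0.259
top drill [ 0.6794 -0.0179] yaw 177.1 err 0.275
top csink [0.563  0.0393] yaw 167.2 err 0.318
top back [0.4453 0.0024] yaw 172.8 err 0.081
top block [ 0.6626 -0.1639] yaw 170.5 err 0.101
top tag [ 0.5157 -0.168 ] yaw 174.9 err 0.199
top plate [0.4637 0.3166] yaw 155.7 err 0.03
side punch [0.6775 0.1617] yaw 4.3 err 0.17
side drill [ 0.6792 -0.0271] yaw 202.9 err 0.698
side csink [0.5646 0.0399] yaw 166.9 err 0.07
side back [0.4441 0.0043] yaw 173.7 err 0.138
side block [ 0.6606 -0.1629] yaw 163.6 err 0.041
side tag [ 0.5059 -0.1662] yaw 174.9 err 0.085
side plate [0.465  0.3188] yaw 155.7 err 0.017
```

View pics/crops.png

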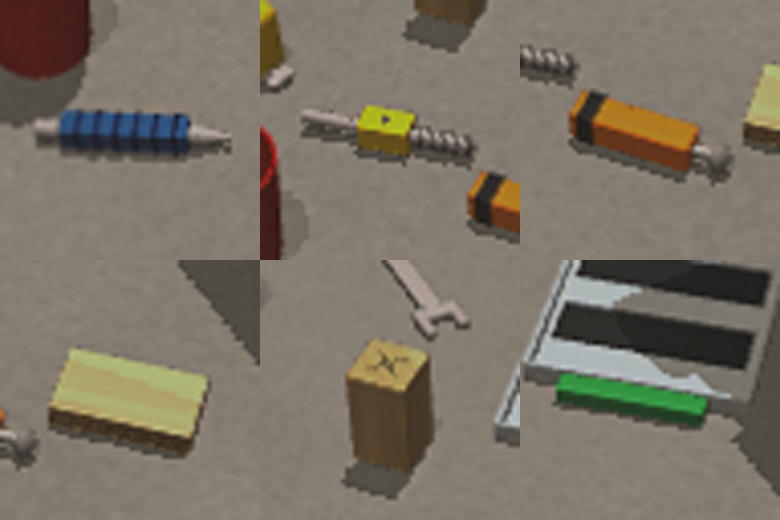

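```bash
python3 - <<'E'
from sil import *
for n in("top","side"):
    sil(n,"0","drill",(.675,-.018,177),box(.036,.022,0,.022),(25,130,70),(40,255,255),r=.03)
    sil(n,"0","punch",(.678,.162,6),box(.08,.018,0,.018),(95,60,0),(130,255,255),hull=True,r=.055)
for n in("top","side"):
    o=ortho(n,np.load(n+"0.npz")["p"],.004,.38,.62,-.50,-.14,.0005)
    cx,cy,a=.4935,-.3185,np.radians(-5.1); R=np.array([[np.cos(a),-np.sin(a)],[np.sin(a),np.cos(a)]])
    o=o[:,:,::-1].copy()
    for k in(-75,0,75):
        q=np.array([[-75,k-22],[75,k-22],[75,k+22],[-75,k+22]])/1000@R.T+[cx,cy]
        cv2.polylines(o,[np.c_[(-.14-q[:,1])/.0005,(.62-q[:,0])/.0005].astype(int)],True,(255,0,255),1)
    cv2.imwrite(f"pics/tray_{n}.png",o)
E
```

```text
top drill [ 0.676  -0.0182] yaw 177.4 err 0.584
top punch [0.682  0.1615] yaw 8.0 err 0.22
side drill [ 0.6805 -0.0321] yaw 199.1 err 1.212
side punch [0.6773 0.1621] yaw 4.5 err 0.114
```

View pics/tray_top.png

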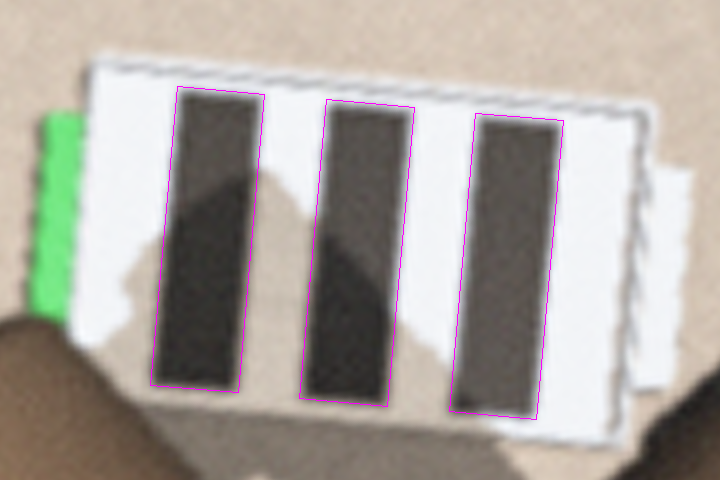

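View pics/tray_side.png

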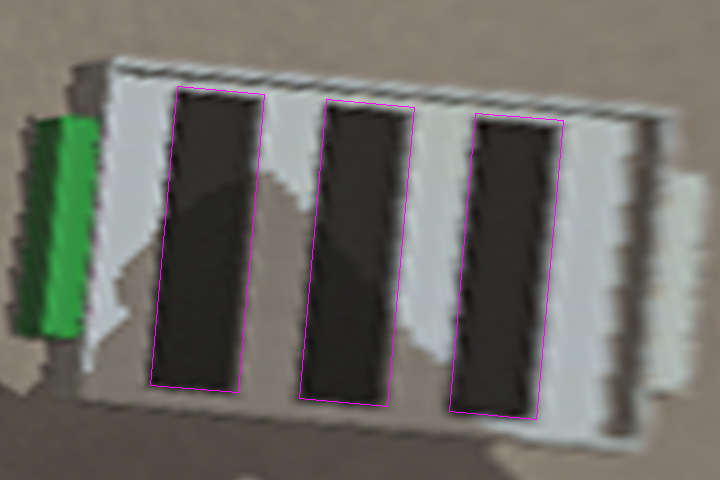

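```bash
cat > plan.py <<'E'
import sys,numpy as np
from station import arm
from scipy.spatial.transform import Rotation as Ro
s=arm.get_state(); p=np.array(s["eef_pos"]); R=Ro.from_euler("xyz",s["ee_rot"]); 
x,y,z,yaw=map(float,sys.argv[1:5])
T=Ro.from_euler("xyz",[np.pi,0,np.radians(yaw)])
rv=np.degrees((R.inv()*T).as_rotvec())/8
d=T.inv().apply(np.array([x,y,z])-p)/.025
print("t",round(s["t"],2),"pos",np.round(p,4),"rpy",np.round(np.degrees(s["ee_rot"]),2),"w",round(s["width"],4),"F",np.round(s["force"],1),"q6",round(s["q"][5],2))
print("turn units",np.round(rv,2),"| shift units",np.round(d,2))
E
python3 plan.py .4445 .0032 .30 173.2
```

```text
t 1.1 pos [ 0.2763 -0.6158  0.4047] rpy [-180.      0.   -155.84] w 0.0876 F [-0.   0.1 -0.3] q6 -0.29
turn units [0.   0.   3.87] | shift units [-3.75 25.38  4.19]
```

Candidates for the countersink (side-picture pixels at 800×600): (360,330), (503,283), (530,230), (575,518). The one at (360,330), world (0.565, 0.040), is farthest from the base at 0.57 m; the others are below 0.40 m. The backing piece is the pale board with ply edges at (430,323), not the brown offcut at (230,487). The crop confirms both.

{"name": "carry_out", "arguments": {
  "targets": [
    [[0,0,0.77,0,0,0,1],[0,0,0.77,0,0,0,1],[0,0,0.77,0,0,0,1],[0,0,0.77,0,0,0,1],[0,0,0.79,0,0,0,1],[0,0,0,-0.15,0.98,0,1],[0,0,0,-0.15,0.98,0,1],[0,0,0,-0.15,0.98,0,1],[0,0,0,-0.15,0.98,0,1],[0,0,0,-0.15,0.98,0,1],[0,0,0,-0.15,0.98,0,1],[0,0,0,-0.15,0.98,0,1],[0,0,0,-0.15,0.98,0,1],[0,0,0,-0.15,0.98,0,1],[0,0,0,-0.15,0.98,0,1],[0,0,0,-0.15,0.98,0,1],[0,0,0,-0.15,0.98,0,1],[0,0,0,-0.15,0.98,0,1],[0,0,0,-0.15,0.98,0,1],[0,0,0,-0.15,0.98,0,1]]
  ],
  "squeeze": 30
}}

```text
t: 3.6
eef_pos: [0.3757, -0.2568, 0.4049]
ee_rot: [-3.142, 0.001, 3.023]
force: [0.1, 0.0, 0.2]
width: 0.0875
```

```bash
python3 plan.py .4445 .0032 .22 173.2
```

```text
t 3.6 pos [ 0.3757 -0.2568  0.4049] rpy [-1.8000e+02  4.0000e-02  1.7321e+02] w 0.0875 F [0.1 0.  0.2] q6 -1.52
turn units [-0.  0.  0.] | shift units [-1.5  10.65  7.4 ]
```

{"name": "carry_out", "arguments": {
  "targets": [
    [[0,0,0,-0.136,0.968,0.67,1],[0,0,0,-0.136,0.968,0.67,1],[0,0,0,-0.136,0.968,0.67,1],[0,0,0,-0.136,0.968,0.67,1],[0,0,0,-0.136,0.968,0.67,1],[0,0,0,-0.136,0.968,0.67,1],[0,0,0,-0.136,0.968,0.67,1],[0,0,0,-0.136,0.968,0.67,1],[0,0,0,-0.136,0.968,0.67,1],[0,0,0,-0.136,0.968,0.67,1],[0,0,0,-0.136,0.968,0.67,1],[0,0,0,0,0,0,1]]
  ]
}}

```text
t: 5.1
eef_pos: [0.4445, 0.0034, 0.2196]
ee_rot: [-3.141, -0.001, 3.025]
force: [0.1, 0.6, 0.3]
width: 0.0878
```

```bash
python3 plan.py .4445 .0032 .182 173.2;  python3 - <<'E'
from h import *
p,d=snap("side","1"); cv2.imwrite("pics/side1.png",cv2.resize(p[:,:,::-1],(800,600)))
E
```

```text
t 5.1 pos [0.4445 0.0034 0.2196] rpy [-1.7995e+02 -7.0000e-02  1.7332e+02] w 0.0878 F [0.1 0.6 0.3] q6 -2.14
turn units [-0.01 -0.01  0.01] | shift units [-0.   -0.01  1.51]
```

View pics/side1.png

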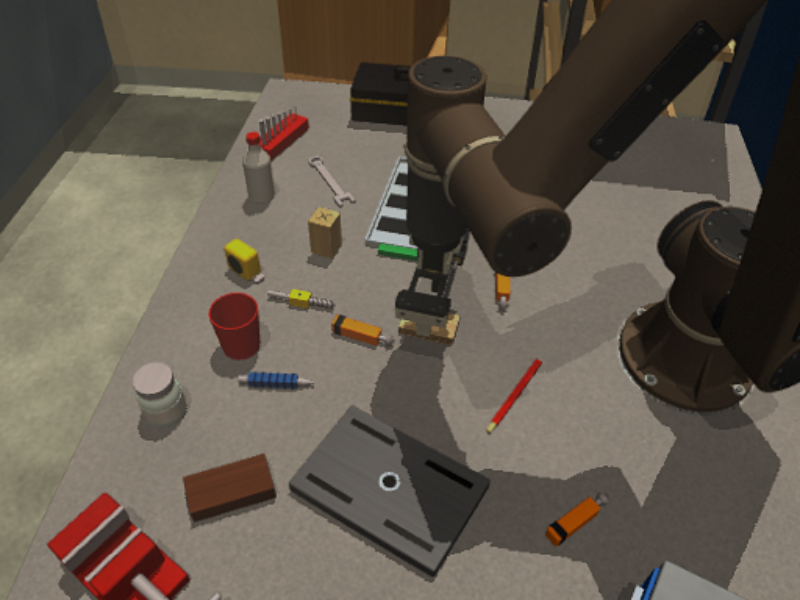

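{"name": "carry_out", "arguments": {
  "targets": [
    [[0,0,0,0,0,0.5,1],[0,0,0,0,0,0.5,1],[0,0,0,0,0,0.5,1],[0,0,0,0,0,0,-1],[0,0,0,0,0,0,-1],[0,0,0,0,0,0,-1],[0,0,0,0,0,0,-1],[0,0,0,0,0,0,-1],[0,0,0,0,0,0,-1]]
  ]
}}

```text
t: 6.28
eef_pos: [0.4444, 0.0025, 0.1832]
ee_rot: [3.141, 0.001, 3.023]
force: [-0.7, 0.1, 4.7]
width: 0.0547
```

```bash
python3 plan.py .465 .3182 .30 155.7;  python3 -c "
from station import arm; print(arm.get_state()['q'])"
```

```text
t 6.28 pos [0.4444 0.0025 0.1832] rpy [1.7998e+02 3.0000e-02 1.7322e+02] w 0.0547 F [-0.7  0.1  4.7] q6 -2.14
turn units [0.   0.   2.19] | shift units [ 4.45 11.85 -4.67]
[ 4.51772831e-01  2.68058494e-01 -7.54976386e-01  1.19359528e-04
 -5.47086875e-01 -2.14101919e+00]
```

{"name": "carry_out", "arguments": {
  "targets": [
    [[0,0,0,0,0,-0.8,-1],[0,0,0,0,0,-0.97,-1],[0,0,0.73,0,0,-0.97,-1],[0,0,0.73,0,0,-0.97,-1],[0,0,0.73,0,0,-0.96,-1],[0,0,0,0.37,0.988,0,-1],[0,0,0,0.37,0.988,0,-1],[0,0,0,0.37,0.988,0,-1],[0,0,0,0.37,0.988,0,-1],[0,0,0,0.37,0.988,0,-1],[0,0,0,0.37,0.988,0,-1],[0,0,0,0.37,0.988,0,-1],[0,0,0,0.37,0.988,0,-1],[0,0,0,0.37,0.988,0,-1],[0,0,0,0.37,0.988,0,-1],[0,0,0,0.37,0.988,0,-1],[0,0,0,0.37,0.988,0,-1],[0,0,0,0,0,0,-1]]
  ]
}}

```text
t: 8.52
eef_pos: [0.4654, 0.3206, 0.2994]
ee_rot: [3.141, 0.0, 2.719]
force: [0.1, -0.2, -0.9]
width: 0.0545
```

```bash
python3 plan.py .465 .3182 .211 155.7;  python3 - <<'E'
from h import *
p,d=snap("side","2"); p2,d=snap("top","2"); 
cv2.imwrite("pics/s2.png",np.hstack([cv2.resize(p[150:384,120:360,::-1],None,fx=1.6,fy=1.6),cv2.resize(p2[80:314,60:300,::-1],None,fx=1.6,fy=1.6)]))
E
```

```text
t 8.53 pos [0.4654 0.3206 0.2994] rpy [1.7999e+02 1.0000e-02 1.5578e+02] w 0.0545 F [ 0.1 -0.2 -0.9] q6 -2.94
turn units [0.   0.   0.01] | shift units [-0.03 -0.09  3.54]
```

View pics/s2.png

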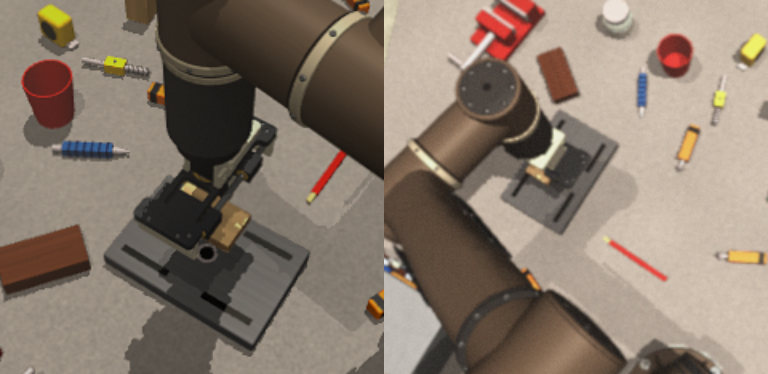

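{"name": "carry_out", "arguments": {
  "targets": [
    [[0,0,0,-0.03,-0.09,0.8,-1],[0,0,0,0,0,0.8,-1],[0,0,0,0,0,0.8,-1],[0,0,0,0,0,0.7,-1],[0,0,0,0,0,0.3,-1],[0,0,0,0,0,0.2,-1],[0,0,0,0,0,0,-1]]
  ]
}}

```text
t: 9.5
eef_pos: [0.465, 0.3158, 0.2098]
ee_rot: [3.141, 0.0, 2.717]
force: [-0.1, 1.4, -1.3]
width: 0.0548
```

```bash
python3 plan.py .465 .3182 .2082 155.7
```

```text
t 9.5 pos [0.465  0.3158 0.2098] rpy [179.99   0.   155.68] w 0.0548 F [-0.1  1.4 -1.3] q6 -2.94
turn units [ 0.  0. -0.] | shift units [0.04 0.09 0.07]
```

{"name": "carry_out", "arguments": {
  "targets": [
    [[0,0,0,0.03,0.08,0.03,-1],[0,0,0,0,0,0,-1],[0,0,0,0,0,0,-1]]
  ]
}}

```text
t: 9.88
eef_pos: [0.465, 0.318, 0.2092]
ee_rot: [3.141, 0.0, 2.717]
force: [-0.4, -0.3, -1.1]
width: 0.0546
```

```bash
python3 plan.py .465 .3182 .2082 155.7
```

```text
t 9.88 pos [0.465  0.318  0.2092] rpy [179.98   0.   155.7 ] w 0.0546 F [-0.4 -0.3 -1.1] q6 -2.94
turn units [ 0.  0. -0.] | shift units [0.   0.01 0.04]
```

Release, rise.

{"name": "carry_out", "arguments": {
  "targets": [
    [[0,0,0,0,0,0.03,-1],[0,0,0,0,0,0,0.5],[0,0,0,0,0,0,0.9],[0,0,0,0,0,0,1],[0,0,0,0,0,0,1],[0,0,0,0,0,-0.4,1],[0,0,0,0,0,-0.8,1],[0,0,0,0,0,-1,1],[0,0,0,0,0,-1,1],[0,0,0,0,0,-1,1],[0,0,0,0,0,0,1]]
  ]
}}

```text
t: 11.25
eef_pos: [0.4655, 0.3184, 0.3161]
ee_rot: [3.137, 0.001, 2.718]
force: [-0.2, 0.2, 0.8]
width: 0.0875
```

```bash
python3 plan.py .6612 -.1632 .32 163.6
```

```text
t 11.25 pos [0.4655 0.3184 0.3161] rpy [1.7974e+02 8.0000e-02 1.5571e+02] w 0.0875 F [-0.2  0.2  0.8] q6 -2.94
turn units [ 0.03  0.01 -0.99] | shift units [-12.95 -16.27  -0.16]
```

{"name": "carry_out", "arguments": {
  "targets": [
    [[0,0,-0.99,0,0,0,1],[0,0,0,-0.76,-0.957,0,1],[0,0,0,-0.76,-0.957,0,1],[0,0,0,-0.76,-0.957,0,1],[0,0,0,-0.76,-0.957,0,1],[0,0,0,-0.76,-0.957,0,1],[0,0,0,-0.76,-0.957,0,1],[0,0,0,-0.76,-0.957,0,1],[0,0,0,-0.76,-0.957,0,1],[0,0,0,-0.76,-0.957,0,1],[0,0,0,-0.76,-0.957,0,1],[0,0,0,-0.76,-0.957,0,1],[0,0,0,-0.76,-0.957,0,1],[0,0,0,-0.76,-0.957,0,1],[0,0,0,-0.76,-0.957,0,1],[0,0,0,-0.76,-0.957,0,1],[0,0,0,-0.76,-0.957,0,1],[0,0,0,-0.76,-0.957,0,1],[0,0,0,0,0,0,1]]
  ]
}}

```text
t: 13.62
eef_pos: [0.6602, -0.1652, 0.3122]
ee_rot: [-3.141, -0.001, 2.853]
force: [-0.3, 0.3, -0.2]
width: 0.0876
```

```bash
python3 plan.py .6612 -.1632 .215 163.6; python3 - <<'E'
from sil import *
t=[]
for n in("side","top"):
    p,d=snap(n,"3")
    sil(n,"3","back",(.465,.318,155.7),box(.095,.055,.025,.043),(15,40,40),(45,255,255),r=.09,minz=.028)
    o=ortho(n,p,.043,.32,.62,.18,.46,.001)[:,:,::-1].copy()
    t.append(cv2.resize(o,(400,429)))
cv2.imwrite("pics/s3.png",np.hstack(t))
E
```

```text
t 13.62 pos [ 0.6602 -0.1652  0.3122] rpy [-1.7997e+02 -7.0000e-02  1.6347e+02] w 0.0876 F [-0.3  0.3 -0.2] q6 -1.9
turn units [-0.   -0.01 -0.02] | shift units [-0.01  0.09  3.89]
side back [0.4647 0.3164] yaw 155.2 err 0.137
top back [0.4678 0.3161] yaw 152.6 err 0.394
```

View pics/s3.png

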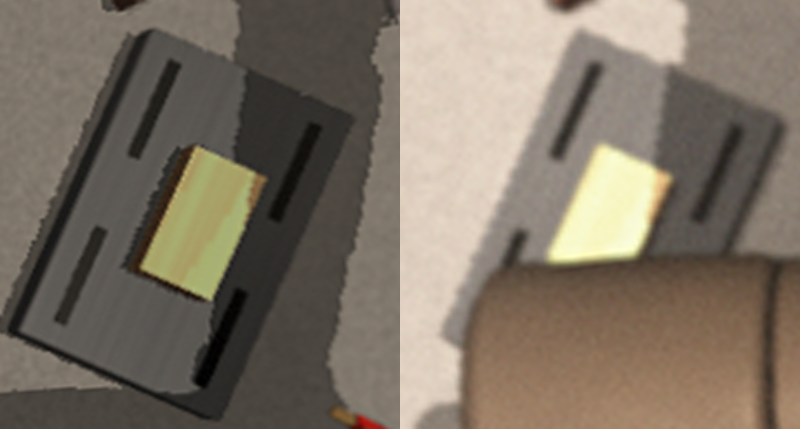

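{"name": "carry_out", "arguments": {
  "targets": [
    [[0,0,0,0,0.04,0.7,1],[0,0,0,0,0,0.9,1],[0,0,0,0,0,0.9,1],[0,0,0,0,0,0.9,1],[0,0,0,0,0,0.5,1],[0,0,0,0,0,0,1]]
  ]
}}

```text
t: 14.48
eef_pos: [0.66, -0.1619, 0.2143]
ee_rot: [-3.141, -0.002, 2.856]
force: [-0.1, -0.3, 1.0]
width: 0.0879
```

```bash
python3 plan.py .6612 -.1632 .215 163.6
```

```text
t 14.47 pos [ 0.66   -0.1619  0.2143] rpy [-1.7996e+02 -1.3000e-01  1.6364e+02] w 0.0879 F [-0.1 -0.3  1. ] q6 -1.9
turn units [-0.   -0.02  0.01] | shift units [-0.06 -0.04 -0.03]
```

{"name": "carry_out", "arguments": {
  "targets": [
    [[0,0,0,-0.05,-0.04,0,1],[0,0,0,0,0,0,0.3],[0,0,0,0,0,0,-1],[0,0,0,0,0,0,-1],[0,0,0,0,0,0,-1],[0,0,0,0,0,0,-1],[0,0,0,0,0,0,-1]]
  ],
  "squeeze": 25
}}

```text
t: 15.35
eef_pos: [0.6614, -0.1638, 0.2157]
ee_rot: [3.142, 0.0, 2.856]
force: [-0.5, -0.4, 0.6]
width: 0.0453
```

```bash
python3 plan.py .4648 .3175 .36 155.7
```

```text
t 15.35 pos [ 0.6614 -0.1638  0.2157] rpy [1.8000e+02 1.0000e-02 1.6361e+02] w 0.0453 F [-0.5 -0.4  0.6] q6 -1.9
turn units [0.   0.   0.99] | shift units [15.09 14.31 -5.77]
```

{"name": "carry_out", "arguments": {
  "targets": [
    [[0,0,0,0,0,-0.8,-1],[0,0,0,0,0,-1,-1],[0,0,0,0,0,-1,-1],[0,0,0.99,0,0,-1,-1],[0,0,0,0.943,0.894,-1,-1],[0,0,0,0.943,0.894,-0.97,-1],[0,0,0,0.943,0.894,0,-1],[0,0,0,0.943,0.894,0,-1],[0,0,0,0.943,0.894,0,-1],[0,0,0,0.943,0.894,0,-1],[0,0,0,0.943,0.894,0,-1],[0,0,0,0.943,0.894,0,-1],[0,0,0,0.943,0.894,0,-1],[0,0,0,0.943,0.894,0,-1],[0,0,0,0.943,0.894,0,-1],[0,0,0,0.943,0.894,0,-1],[0,0,0,0.943,0.894,0,-1],[0,0,0,0.943,0.894,0,-1],[0,0,0,0.6,0.55,0,-1],[0,0,0,0,0,0,-1]]
  ]
}}

```text
t: 17.85
eef_pos: [0.4809, 0.2769, 0.3598]
ee_rot: [-3.141, -0.0, 2.719]
force: [0.0, -0.8, -0.9]
width: 0.0456
```

```bash
python3 plan.py .4648 .3175 .2585 155.7
```

```text
t 17.85 pos [0.4809 0.2769 0.3598] rpy [-1.7999e+02 -1.0000e-02  1.5578e+02] w 0.0456 F [ 0.  -0.8 -0.9] q6 -2.87
turn units [-0.   -0.    0.01] | shift units [1.26 1.22 4.05]
```

{"name": "carry_out", "arguments": {
  "targets": [
    [[0,0,0,0.63,0.61,0,-1],[0,0,0,0.63,0.61,0.8,-1],[0,0,0,0,0,1,-1],[0,0,0,0,0,1,-1],[0,0,0,0,0,0.7,-1],[0,0,0,0,0,0.3,-1],[0,0,0,0,0,0,-1],[0,0,0,0,0,0,-1]]
  ]
}}

```text
t: 18.85
eef_pos: [0.4655, 0.317, 0.2657]
ee_rot: [3.14, 0.0, 2.717]
force: [0.6, -0.2, -0.5]
width: 0.0452
```

```bash
python3 plan.py .4648 .3175 .2585 155.7
```

```text
t 18.85 pos [0.4655 0.317  0.2657] rpy [1.7994e+02 2.0000e-02 1.5569e+02] w 0.0452 F [ 0.6 -0.2 -0.5] q6 -2.94
turn units [ 0.01  0.   -0.  ] | shift units [0.03 0.01 0.29]
```

{"name": "carry_out", "arguments": {
  "targets": [
    [[0,0,0,0.02,0.01,0.14,-1],[0,0,0,0,0,0.1,-1],[0,0,0,0,0,0.04,-1],[0,0,0,0,0,0,-1],[0,0,0,0,0,0,-1]]
  ]
}}

```text
t: 19.48
eef_pos: [0.4648, 0.3172, 0.2586]
ee_rot: [3.141, 0.0, 2.718]
force: [-2.8, -0.0, 5.9]
width: 0.0452
```

```bash
python3 plan.py .4648 .3175 .2585 155.7
python3 - <<'E'
from h import *
p,d=snap("side","4"); cv2.imwrite("pics/s4.png",cv2.resize(p[220:370,170:330,::-1],None,fx=4,fy=4))
E
```

```text
t 19.48 pos [0.4648 0.3172 0.2586] rpy [1.7998e+02 1.0000e-02 1.5570e+02] w 0.0452 F [-2.8 -0.   5.9] q6 -2.94
turn units [0. 0. 0.] | shift units [0.01 0.01 0.01]
```

View pics/s4.png

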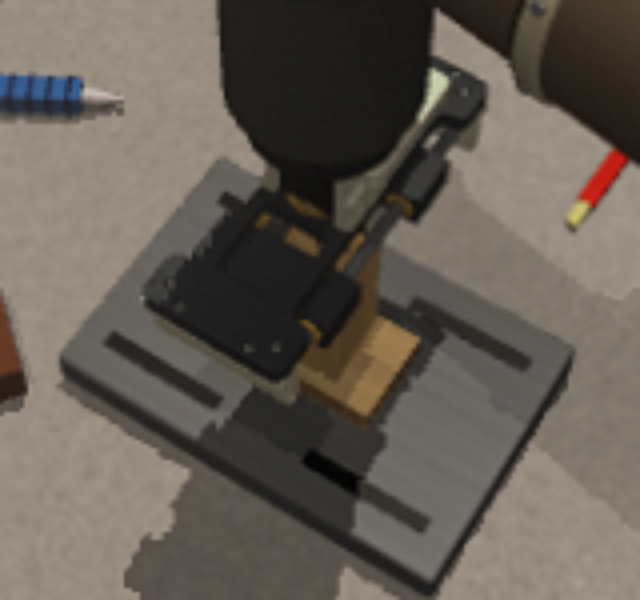

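{"name": "carry_out", "arguments": {
  "targets": [
    [[0,0,0,0,0,-0.02,-1],[0,0,0,0,0,0,0.3],[0,0,0,0,0,0,0.6],[0,0,0,0,0,0,1],[0,0,0,0,0,0,1],[0,0,0,0,0,-0.4,1],[0,0,0,0,0,-0.8,1],[0,0,0,0,0,-1,1],[0,0,0,0,0,-1,1],[0,0,0,0,0,-0.5,1],[0,0,0,0,0,0,1]]
  ]
}}

```text
t: 20.9
eef_pos: [0.4649, 0.3173, 0.3518]
ee_rot: [3.14, 0.0, 2.717]
force: [0.2, -0.9, 0.2]
width: 0.0874
```

```bash
python3 plan.py .660 .1598 .32 186
```

```text
t 20.9 pos [0.4649 0.3173 0.3518] rpy [1.7989e+02 2.0000e-02 1.5569e+02] w 0.0874 F [ 0.2 -0.9  0.2] q6 -2.94
turn units [ 0.01  0.01 -3.79] | shift units [-7.1  -7.08  1.27]
```

{"name": "carry_out", "arguments": {
  "targets": [
    [[0,0,-0.95,0,0,0,1],[0,0,-0.95,0,0,0,1],[0,0,-0.95,0,0,0,1],[0,0,-0.94,0,0,0,1],[0,0,0,-0.888,-0.885,0,0.6],[0,0,0,-0.888,-0.885,0,0.2],[0,0,0,-0.888,-0.885,0,0.2],[0,0,0,-0.888,-0.885,0,0.2],[0,0,0,-0.888,-0.885,0,0.2],[0,0,0,-0.888,-0.885,0.3,0.2],[0,0,0,-0.888,-0.885,0.5,0.2],[0,0,0,-0.888,-0.885,0.47,0.2],[0,0,0,0,0,0,0.2],[0,0,0,0,0,0,0.2]]
  ]
}}

```text
t: 22.65
eef_pos: [0.6597, 0.1597, 0.318]
ee_rot: [-3.141, -0.002, -3.037]
force: [-0.1, -0.5, -0.5]
width: 0.0527
```

```bash
python3 plan.py .660 .1598 .181 186; python3 - <<'E'
from sil import *
for n in("side","top"):
    p,d=snap(n,"5")
    sil(n,"5","block",(.465,.317,155.7),box(.045,.045,.043,.123),(8,60,20),(45,255,255),r=.06,minz=.052,hull=True)
    w=world(n,d); hsv=cv2.cvtColor(p,cv2.COLOR_RGB2HSV); m=((hsv[...,0]<6)|(hsv[...,0]>174))&(hsv[...,1]>120)&(np.hypot(w[...,0]-.755,w[...,1]-.1)<.08)
    rim=m&(w[...,2]>.08); q=w[rim]; print("cup rim bbox",np.round(q.min(0),3),np.round(q.max(0),3),len(q))
    cv2.imwrite(f"pics/{n}5.png",cv2.resize(p[:,:,::-1],(800,600)))
E
```

```text
t 22.65 pos [0.6597 0.1597 0.318 ] rpy [-1.7997e+02 -1.0000e-01 -1.7402e+02] w 0.0527 F [-0.1 -0.5 -0.5] q6 -1.99
turn units [-0.   -0.01 -0.  ] | shift units [-0.01  0.    5.48]
side block [0.4666 0.3062] yaw 143.4 err 0.944
cup rim bbox [0.726 0.054 0.08 ] [0.79  0.136 0.09 ] 96
top block [0.465 0.317] yaw 149.7 err 1.0
cup rim bbox [0.721 0.055 0.08 ] [0.791 0.127 0.093] 40
```

View pics/side5.png

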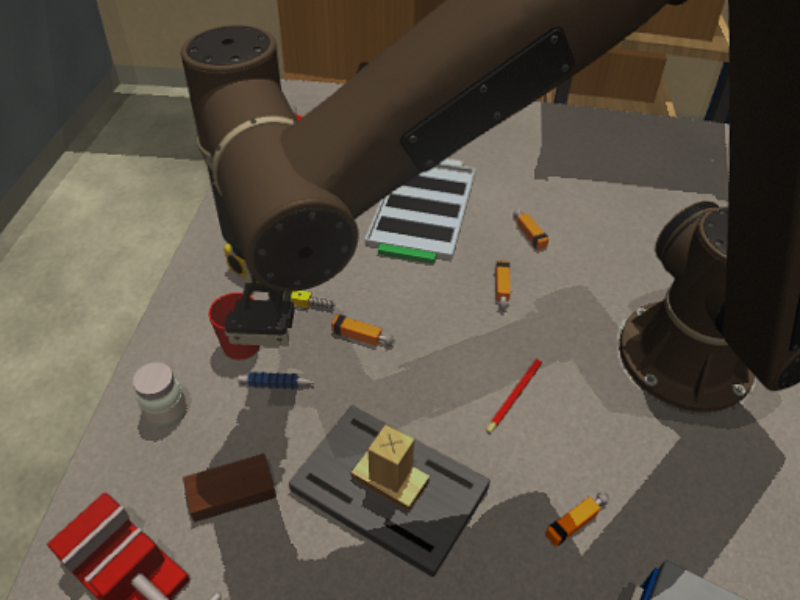

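{"name": "carry_out", "arguments": {
  "targets": [
    [[0,0,0,0.24,0,0.5,0.2],[0,0,0,0,0,1,0.2],[0,0,0,0,0,1,0.2],[0,0,0,0,0,1,0.2],[0,0,0,0,0,0.8,0.2],[0,0,0,0,0,0.6,0.2],[0,0,0,0,0,0.4,0.2],[0,0,0,0,0,0.1,0.2],[0,0,0,0,0,0,0.2]]
  ]
}}

```text
t: 23.88
eef_pos: [0.6542, 0.1592, 0.1846]
ee_rot: [3.141, 0.001, -3.037]
force: [0.4, 0.4, 0.5]
width: 0.0529
```

```bash
python3 plan.py .654 .1592 .181 186; python3 - <<'E'
from h import *
p,d=snap("side","6"); cv2.imwrite("pics/s6.png",cv2.resize(p[170:280,110:240,::-1],None,fx=5,fy=5))
E
```

```text
t 23.88 pos [0.6542 0.1592 0.1846] rpy [ 1.7999e+02  3.0000e-02 -1.7399e+02] w 0.0529 F [0.4 0.4 0.5] q6 -1.99
turn units [0. 0. 0.] | shift units [0.01 0.   0.14]
```

View pics/s6.png

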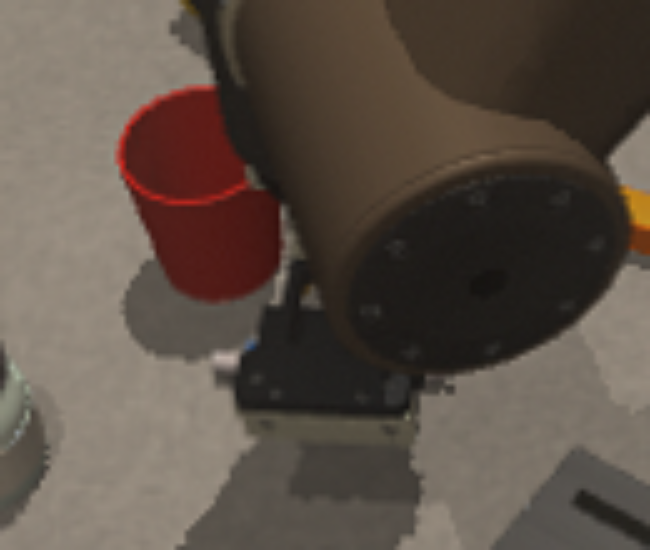

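{"name": "carry_out", "arguments": {
  "targets": [
    [[0,0,0,0,0,0.1,0.2],[0,0,0,0,0,0,-0.2],[0,0,0,0,0,0,-1],[0,0,0,0,0,0,-1],[0,0,0,0,0,0,-1],[0,0,0,0,0,0,-1],[0,0,0,0,0,0,-1]]
  ],
  "squeeze": 40
}}

```text
t: 24.8
eef_pos: [0.6541, 0.1591, 0.1817]
ee_rot: [3.142, 0.0, -3.037]
force: [-0.6, 0.7, 0.1]
width: 0.0175
```

```bash
python3 plan.py .654 .1592 .30 186
```

```text
t 24.8 pos [0.6541 0.1591 0.1817] rpy [ 1.8000e+02  1.0000e-02 -1.7399e+02] w 0.0175 F [-0.6  0.7  0.1] q6 -1.99
turn units [0. 0. 0.] | shift units [ 0.    0.   -4.73]
```

{"name": "carry_out", "arguments": {
  "targets": [
    [[0,0,0,0,0,-0.5,-1],[0,0,0,0,0,-0.9,-1],[0,0,0,0,0,-1,-1],[0,0,0,0,0,-1,-1],[0,0,0,0,0,-1,-1],[0,0,0,0,0,-0.6,-1],[0,0,0,0,0,0,-1]]
  ]
}}

```text
t: 25.68
eef_pos: [0.6542, 0.1592, 0.3081]
ee_rot: [3.141, 0.002, -3.037]
force: [-0.3, -0.5, -1.1]
width: 0.0176
```

```bash
python3 plan.py .4758 -.2417 .30 174.9; python3 - <<'E'
from sil import *
p,d=snap("side","7"); cv2.imwrite("pics/s7.png",cv2.resize(p[130:290,110:270,::-1],None,fx=3.6,fy=3.6))
E
```

```text
t 25.68 pos [0.6542 0.1592 0.3081] rpy [ 1.7995e+02  1.3000e-01 -1.7399e+02] w 0.0176 F [-0.3 -0.5 -1.1] q6 -1.99
turn units [0.01 0.02 1.39] | shift units [  5.68 -16.61   0.33]
```

View pics/s7.png

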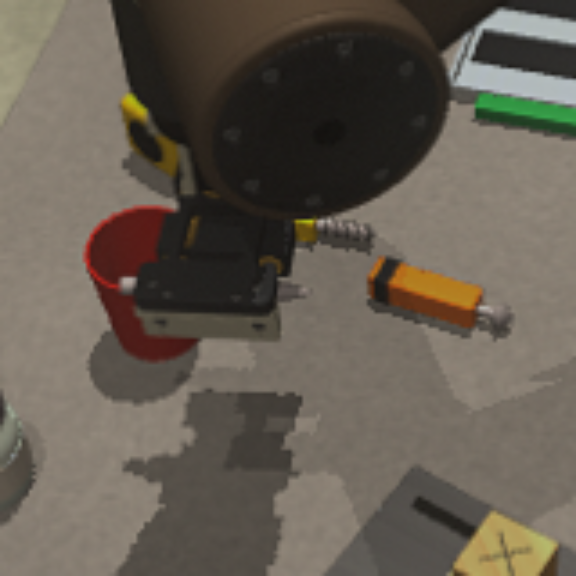

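{"name": "carry_out", "arguments": {
  "targets": [
    [[0,0,0.7,0,0,0,-1],[0,0,0.69,0,0,0,-1],[0,0,0,0.334,-0.977,0,-1],[0,0,0,0.334,-0.977,0,-1],[0,0,0,0.334,-0.977,0,-1],[0,0,0,0.334,-0.977,0,-1],[0,0,0,0.334,-0.977,0,-1],[0,0,0,0.334,-0.977,0,-1],[0,0,0,0.334,-0.977,0,-1],[0,0,0,0.334,-0.977,0,-1],[0,0,0,0.334,-0.977,0,-1],[0,0,0,0.334,-0.977,0,-1],[0,0,0,0.334,-0.977,0,-1],[0,0,0,0.334,-0.977,0,-1],[0,0,0,0.334,-0.977,0,-1],[0,0,0,0.334,-0.977,0,-1],[0,0,0,0.334,-0.977,0,-1],[0,0,0,0.334,-0.977,0,-1],[0,0,0,0.334,-0.977,0,-1],[0,0,0,0,0,0,-1]]
  ]
}}

```text
t: 28.22
eef_pos: [0.4744, -0.2435, 0.3066]
ee_rot: [-3.142, -0.0, 3.05]
force: [-0.3, 0.9, -0.7]
width: 0.0177
```

```bash
python3 plan.py .4758 -.2417 .1867 174.9; python3 - <<'E'
from sil import *
for n in ("top","side"):
    p,d=snap(n,"8"); cv2.imwrite(f"pics/{n}8.png",cv2.resize(p[80:280,200:420,::-1] if n=="top" else p[60:220,180:356,::-1],None,fx=3.2,fy=3.2))
    sil(n,"8","block",(.465,.317,155.7),box(.045,.045,.043,.123),(8,80,20),(45,255,255),r=.05,minz=.06,hull=True)
E
```

```text
t 28.23 pos [ 0.4744 -0.2435  0.3066] rpy [-1.8000e+02 -2.0000e-02  1.7476e+02] w 0.0177 F [-0.3  0.9 -0.7] q6 -1.56
turn units [-0.   -0.   -0.02] | shift units [-0.05  0.08  4.79]
top block [0.4654 0.3159] yaw 157.1 err 0.08
side block [0.4639 0.3133] yaw 162.5 err 0.139
```

View pics/side8.png

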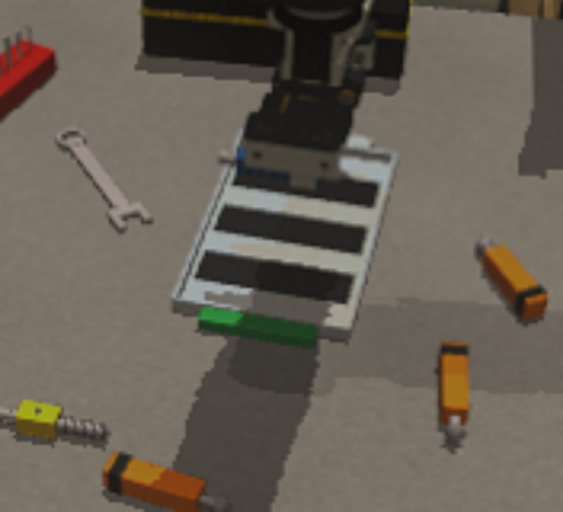

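View pics/top8.png

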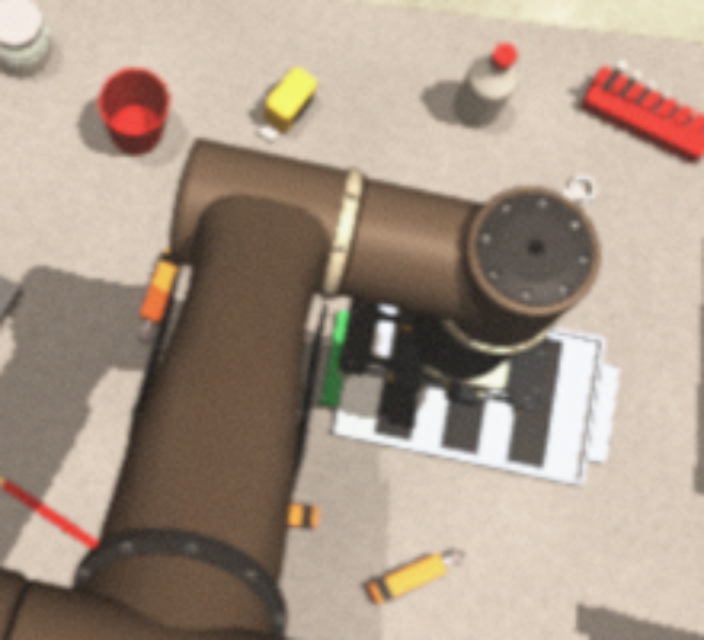

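{"name": "carry_out", "arguments": {
  "targets": [
    [[0,0,0,-0.03,0.05,0.5,-1],[0,0,0,0,0,1,-1],[0,0,0,0,0,1,-1],[0,0,0,0,0,1,-1],[0,0,0,0,0,0.7,-1],[0,0,0,0,0,0.3,-1],[0,0,0,0,0,0,-1],[0,0,0,0,0,0,-1]]
  ]
}}

```text
t: 29.32
eef_pos: [0.4769, -0.2405, 0.1947]
ee_rot: [-3.141, 0.001, 3.053]
force: [0.3, -0.0, -0.1]
width: 0.0178
```

```bash
python3 plan.py .4758 -.2417 .1857 174.9
```

```text
t 29.32 pos [ 0.4769 -0.2405  0.1947] rpy [-1.7999e+02  5.0000e-02  1.7491e+02] w 0.0178 F [ 0.3 -0.  -0.1] q6 -1.56
turn units [-0.    0.01  0.  ] | shift units [ 0.04 -0.05  0.36]
```

{"name": "carry_out", "arguments": {
  "targets": [
    [[0,0,0,0.04,-0.05,0.15,-1],[0,0,0,0,0,0.15,-1],[0,0,0,0,0,0.04,-1],[0,0,0,0,0,0,-1],[0,0,0,0,0,0,-1]]
  ]
}}

```text
t: 29.95
eef_pos: [0.4755, -0.2418, 0.1857]
ee_rot: [-3.142, 0.0, 3.052]
force: [0.1, -0.0, -0.1]
width: 0.0176
```

```bash
python3 plan.py .4758 -.2417 .1857 174.9
```

```text
t 29.95 pos [ 0.4755 -0.2418  0.1857] rpy [-1.8000e+02  1.0000e-02  1.7489e+02] w 0.0176 F [ 0.1 -0.  -0.1] q6 -1.56
turn units [-0.  0. -0.] | shift units [-0.01  0.01 -0.  ]
```

{"name": "carry_out", "arguments": {
  "targets": [
    [[0,0,0,0,0,0.03,-1],[0,0,0,0,0,0,-1],[0,0,0,0,0,0,-0.3],[0,0,0,0,0,0,-0.1],[0,0,0,0,0,0,-0.1],[0,0,0,0,0,-0.4,-0.1],[0,0,0,0,0,-0.8,-0.1],[0,0,0,0,0,-1,-0.1],[0,0,0,0,0,-1,-0.1],[0,0,0,0,0,-1,-0.1],[0,0,0,0,0,-0.8,-0.1],[0,0,0,0,0,0,-0.1]]
  ]
}}

```text
t: 31.45
eef_pos: [0.4758, -0.2419, 0.3122]
ee_rot: [-3.141, 0.004, 3.053]
force: [-0.2, 0.1, 0.3]
width: 0.0396
```

```bash
python3 plan.py .669 -.0175 .31 177
```

```text
t 31.45 pos [ 0.4758 -0.2419  0.3122] rpy [-179.98    0.23  174.9 ] w 0.0396 F [-0.2  0.1  0.3] q6 -1.56
turn units [-0.    0.03 -0.26] | shift units [-7.25  9.37  0.09]
```

{"name": "carry_out", "arguments": {
  "targets": [
    [[0,0,-0.26,0,0,0,0.25],[0,0,0,-0.725,0.937,0,0.25],[0,0,0,-0.725,0.937,0,0.25],[0,0,0,-0.725,0.937,0,0.25],[0,0,0,-0.725,0.937,0,0.25],[0,0,0,-0.725,0.937,0,0.25],[0,0,0,-0.725,0.937,0,0.25],[0,0,0,-0.725,0.937,0,0.25],[0,0,0,-0.725,0.937,0,0.25],[0,0,0,-0.725,0.937,0,0.25],[0,0,0,-0.725,0.937,0,0.25],[0,0,0,0,0,0,0.25],[0,0,0,0,0,0,0.25]]
  ]
}}

```text
t: 33.08
eef_pos: [0.6688, -0.0171, 0.3094]
ee_rot: [-3.141, -0.001, 3.089]
force: [-0.6, -0.1, 0.1]
width: 0.0545
```

```bash
python3 plan.py .669 -.0175 .181 177; cat > trayview.py <<'E'
import sys
from sil import *
tag=sys.argv[1]; t=[]
for n in("side","top"):
    p,d=snap(n,tag)
    o=ortho(n,p,.013,.40,.60,-.48,-.14,.0008)[:,:,::-1].copy()
    cx,cy,a=.493,-.3185,np.radians(-5.1); R=np.array([[np.cos(a),-np.sin(a)],[np.sin(a),np.cos(a)]])
    for k in(-75,0,75):
        q=np.array([[-75,k],[75,k],[0,k],[0,k-22],[0,k+22]])/1000@R.T+[cx,cy]
        q=np.c_[(-.14-q[:,1])/.0008,(.60-q[:,0])/.0008].astype(int)
        cv2.polylines(o,[q],False,(255,0,255),1)
    t.append(o)
    cv2.imwrite(f"pics/{n}{tag}.png",cv2.resize(p[:,:,::-1],(800,600)))
cv2.imwrite(f"pics/tr{tag}.png",np.vstack(t))
E
python3 trayview.py 9
```

```text
t 33.08 pos [ 0.6688 -0.0171  0.3094] rpy [-1.7999e+02 -6.0000e-02  1.7700e+02] w 0.0545 F [-0.6 -0.1  0.1] q6 -1.89
turn units [-0.   -0.01 -0.  ] | shift units [-0.01 -0.01  5.13]
```

View pics/tr9.png

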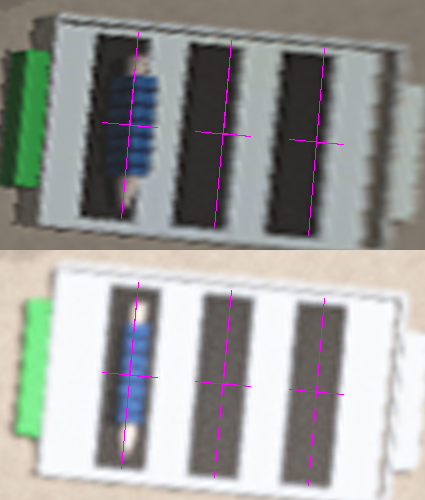

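View pics/side9.png

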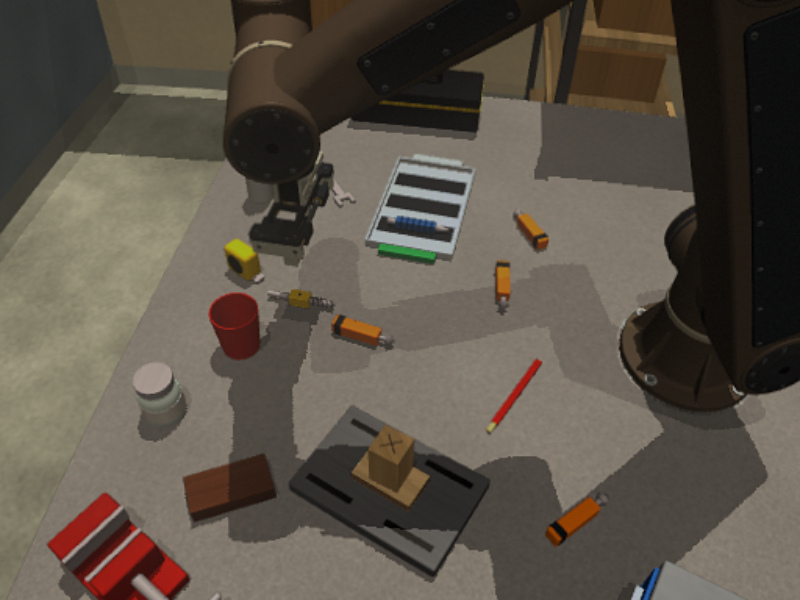

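{"name": "carry_out", "arguments": {
  "targets": [
    [[0,0,0,0.19,-0.01,0.5,0.25],[0,0,0,0,0,1,0.25],[0,0,0,0,0,1,0.25],[0,0,0,0,0,1,0.25],[0,0,0,0,0,0.8,0.25],[0,0,0,0,0,0.5,0.25],[0,0,0,0,0,0.2,0.25],[0,0,0,0,0,0,0.25],[0,0,0,0,0,0,0.25]]
  ]
}}

```text
t: 34.3
eef_pos: [0.6644, -0.0174, 0.1858]
ee_rot: [3.141, 0.001, 3.089]
force: [0.1, -0.7, 0.3]
width: 0.055
```

```bash
python3 plan.py .664 -.0175 .181 177; python3 - <<'E'
from h import *
p,d=snap("side","10"); cv2.imwrite("pics/s10.png",cv2.resize(p[120:280,110:270,::-1],None,fx=3.6,fy=3.6))
E
```

```text
t 34.3 pos [ 0.6644 -0.0174  0.1858] rpy [1.7998e+02 8.0000e-02 1.7698e+02] w 0.055 F [ 0.1 -0.7  0.3] q6 -1.89
turn units [ 0.    0.01 -0.  ] | shift units [ 0.01 -0.    0.19]
```

View pics/s10.png

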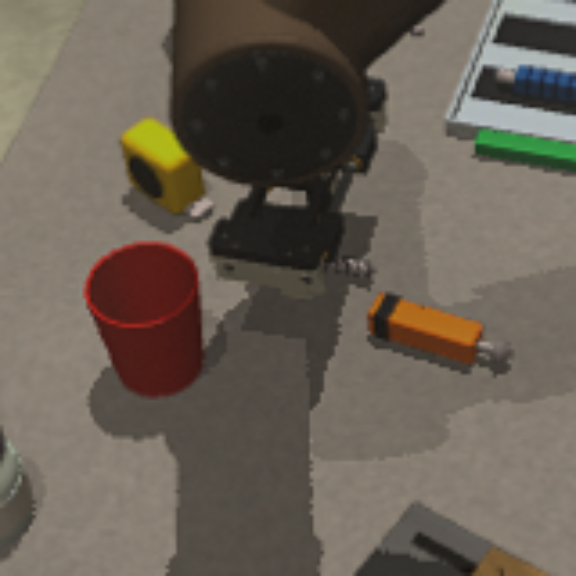

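Clear of the cup. Lower the rest and grip.

{"name": "carry_out", "arguments": {
  "targets": [
    [[0,0,0,0,0,0.12,0.25],[0,0,0,0,0,0,0],[0,0,0,0,0,0,-1],[0,0,0,0,0,0,-1],[0,0,0,0,0,0,-1],[0,0,0,0,0,0,-1],[0,0,0,0,0,0,-1]]
  ]
}}

```text
t: 35.22
eef_pos: [0.664, -0.0174, 0.1819]
ee_rot: [3.142, -0.0, 3.089]
force: [-0.6, 0.8, 0.3]
width: 0.0214
```

```bash
python3 plan.py .664 -.0175 .30 177
```

```text
t 35.23 pos [ 0.664  -0.0174  0.1819] rpy [180.    -0.   176.97] w 0.0214 F [-0.6  0.8  0.3] q6 -1.89
turn units [ 0. -0. -0.] | shift units [ 0.   -0.   -4.72]
```

{"name": "carry_out", "arguments": {
  "targets": [
    [[0,0,0,0,0,-0.5,-1],[0,0,0,0,0,-0.9,-1],[0,0,0,0,0,-1,-1],[0,0,0,0,0,-1,-1],[0,0,0,0,0,-1,-1],[0,0,0,0,0,-0.4,-1],[0,0,0.26,0,0,0,-1]]
  ]
}}

```text
t: 36.1
eef_pos: [0.664, -0.0175, 0.3026]
ee_rot: [3.141, 0.001, 3.051]
force: [0.2, 0.1, -1.3]
width: 0.0217
```

```bash
python3 plan.py .4825 -.3176 .30 174.9; python3 - <<'E'
from h import *
p,d=snap("side","11"); cv2.imwrite("pics/s11.png",cv2.resize(p[100:260,110:270,::-1],None,fx=3.6,fy=3.6))
E
```

```text
t 36.1 pos [ 0.664  -0.0175  0.3026] rpy [1.7997e+02 7.0000e-02 1.7478e+02] w 0.0217 F [ 0.2  0.1 -1.3] q6 -1.93
turn units [ 0.    0.01 -0.01] | shift units [  6.16 -12.6    0.11]
```

View pics/s11.png

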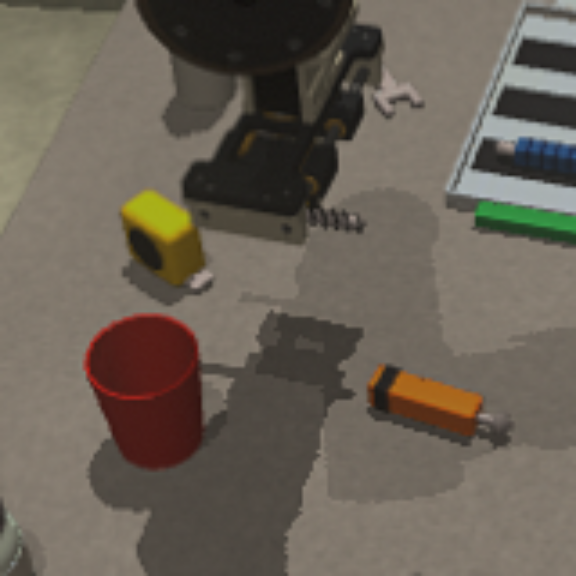

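Drill held level, cup standing.

{"name": "carry_out", "arguments": {
  "targets": [
    [[0,0,0,0.474,-0.969,0,-1],[0,0,0,0.474,-0.969,0,-1],[0,0,0,0.474,-0.969,0,-1],[0,0,0,0.474,-0.969,0,-1],[0,0,0,0.474,-0.969,0,-1],[0,0,0,0.474,-0.969,0,-1],[0,0,0,0.474,-0.969,0,-1],[0,0,0,0.474,-0.969,0,-1],[0,0,0,0.474,-0.969,0,-1],[0,0,0,0.474,-0.969,0,-1],[0,0,0,0.474,-0.969,0,-1],[0,0,0,0.474,-0.969,0,-1],[0,0,0,0.474,-0.969,0,-1],[0,0,0,0,0,0.8,-1],[0,0,0,0,0,1,-1],[0,0,0,0,0,1,-1],[0,0,0,0,0,1,-1],[0,0,0,0,0,0.4,-1],[0,0,0,0,0,0,-1],[0,0,0,0,0,0,-1]]
  ]
}}

```text
t: 38.65
eef_pos: [0.4829, -0.3177, 0.1979]
ee_rot: [-3.141, 0.001, 3.053]
force: [-0.2, 0.5, -1.6]
width: 0.0218
```

```bash
python3 plan.py .4825 -.3176 .1857 174.9
```

```text
t 38.65 pos [ 0.4829 -0.3177  0.1979] rpy [-1.7997e+02  8.0000e-02  1.7490e+02] w 0.0218 F [-0.2  0.5 -1.6] q6 -1.42
turn units [-0.    0.01 -0.  ] | shift units [0.02 0.   0.49]
```

{"name": "carry_out", "arguments": {
  "targets": [
    [[0,0,0,0.02,0,0.25,-1],[0,0,0,0,0,0.15,-1],[0,0,0,0,0,0.07,-1],[0,0,0,0,0,0,-1],[0,0,0,0,0,0,-1]]
  ]
}}

```text
t: 39.28
eef_pos: [0.4819, -0.3173, 0.1859]
ee_rot: [-3.141, -0.0, 3.053]
force: [-2.6, 1.9, 6.6]
width: 0.0215
```

```bash
python3 plan.py .4825 -.3176 .1857 174.9
```

```text
t 39.27 pos [ 0.4819 -0.3173  0.1859] rpy [-1.7999e+02 -1.0000e-02  1.7491e+02] w 0.0215 F [-2.6  1.9  6.6] q6 -1.42
turn units [-0. -0.  0.] | shift units [-0.02 -0.01  0.01]
```

{"name": "carry_out", "arguments": {
  "targets": [
    [[0,0,0,0,0,-0.02,-1],[0,0,0,0,0,0,-0.2],[0,0,0,0,0,0,-0.05],[0,0,0,0,0,0,-0.05],[0,0,0,0,0,-0.4,-0.05],[0,0,0,0,0,-0.8,-0.05],[0,0,0,0,0,-1,-0.05],[0,0,0,0,0,-1,-0.05],[0,0,0,0,0,-1,-0.05],[0,0,0,0,0,-0.8,-0.05],[0,0,0,0,0,0,-0.05]]
  ]
}}

```text
t: 40.65
eef_pos: [0.4824, -0.3175, 0.313]
ee_rot: [-3.141, 0.004, 3.053]
force: [0.1, -0.1, -0.1]
width: 0.0419
```

```bash
python3 plan.py .5645 .0396 .31 167.1
```

```text
t 40.65 pos [ 0.4824 -0.3175  0.313 ] rpy [-179.95    0.23  174.9 ] w 0.0419 F [ 0.1 -0.1 -0.1] q6 -1.42
turn units [-0.    0.03  0.97] | shift units [-1.000e-02  1.466e+01  1.200e-01]
```

{"name": "carry_out", "arguments": {
  "targets": [
    [[0,0,0.97,0,0,0,0.3],[0,0,0,0,0.977,0,0.3],[0,0,0,0,0.977,0,0.3],[0,0,0,0,0.977,0,0.3],[0,0,0,0,0.977,0,0.3],[0,0,0,0,0.977,0,0.3],[0,0,0,0,0.977,0,0.3],[0,0,0,0,0.977,0,0.3],[0,0,0,0,0.977,0,0.3],[0,0,0,0,0.977,0,0.3],[0,0,0,0,0.977,0,0.3],[0,0,0,0,0.977,0,0.3],[0,0,0,0,0.977,0,0.3],[0,0,0,0,0.977,0,0.3],[0,0,0,0,0.977,0,0.3],[0,0,0,0,0.977,0,0.3],[0,0,0,0,0,0,0.3],[0,0,0,0,0,0,0.3]]
  ]
}}

```text
t: 42.9
eef_pos: [0.5633, 0.0395, 0.3102]
ee_rot: [-3.141, -0.001, 2.917]
force: [-0.2, -0.3, 0.5]
width: 0.0569
```

```bash
python3 plan.py .5645 .0396 .183 167.1; python3 trayview.py 12; python3 - <<'E'
from sil import *
sil("side","12","csink",(.5645,.0396,167),box(.084,.024,0,.024),(4,110,60),(24,255,255),hull=True)
E
```

```text
t 42.9 pos [0.5633 0.0395 0.3102] rpy [-1.7997e+02 -5.0000e-02  1.6714e+02] w 0.0569 F [-0.2 -0.3  0.5] q6 -2.21
turn units [-0.   -0.01  0.  ] | shift units [-0.05  0.01  5.09]
side csink [0.5641 0.0402] yaw 166.8 err 0.066
```

View pics/tr12.png

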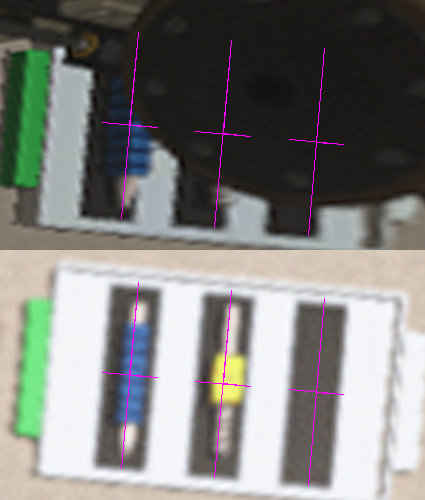

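View pics/side12.png

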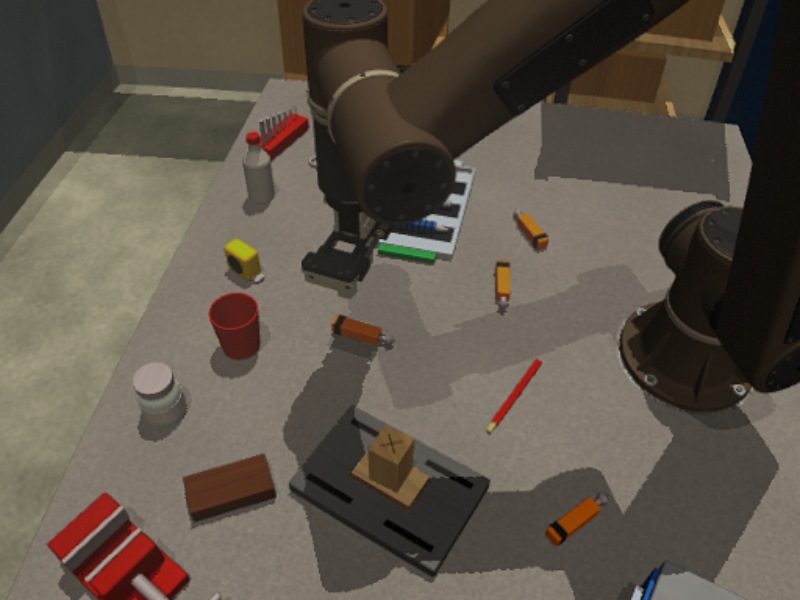

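{"name": "carry_out", "arguments": {
  "targets": [
    [[0,0,0,-0.03,0.02,0.5,0.3],[0,0,0,0,0,1,0.3],[0,0,0,0,0,1,0.3],[0,0,0,0,0,1,0.3],[0,0,0,0,0,0.8,0.3],[0,0,0,0,0,0.5,0.3],[0,0,0,0,0,0.2,0.3],[0,0,0,0,0,0.1,0.3],[0,0,0,0,0,0,0.3],[0,0,0,0,0,0,0],[0,0,0,0,0,0,-1],[0,0,0,0,0,0,-1],[0,0,0,0,0,0,-1],[0,0,0,0,0,0,-1],[0,0,0,0,0,0,-1]]
  ]
}}

```text
t: 44.88
eef_pos: [0.5645, 0.0402, 0.1833]
ee_rot: [3.142, 0.0, 2.917]
force: [-0.3, -0.6, 1.3]
width: 0.0241
```

```bash
python3 plan.py .4863 -.3932 .30 174.9
```

```text
t 44.88 pos [0.5645 0.0402 0.1833] rpy [1.7999e+02 1.0000e-02 1.6713e+02] w 0.0241 F [-0.3 -0.6  1.3] q6 -2.21
turn units [ 0.    0.   -0.97] | shift units [  1.58 -17.55  -4.67]
```

{"name": "carry_out", "arguments": {
  "targets": [
    [[0,0,0,0,0,-0.6,-1],[0,0,0,0,0,-1,-1],[0,0,0,0,0,-1,-1],[0,0,0,0,0,-1,-1],[0,0,-0.97,0,0,-1,-1],[0,0,0,0.088,-0.975,0,-1],[0,0,0,0.088,-0.975,0,-1],[0,0,0,0.088,-0.975,0,-1],[0,0,0,0.088,-0.975,0,-1],[0,0,0,0.088,-0.975,0,-1],[0,0,0,0.088,-0.975,0,-1],[0,0,0,0.088,-0.975,0,-1],[0,0,0,0.088,-0.975,0,-1],[0,0,0,0.088,-0.975,0,-1],[0,0,0,0.088,-0.975,0,-1],[0,0,0,0.088,-0.975,0,-1],[0,0,0,0.088,-0.975,0,-1],[0,0,0,0.088,-0.975,0,-1],[0,0,0,0.088,-0.975,0,-1],[0,0,0,0.088,-0.975,0,-1]]
  ]
}}

```text
t: 47.38
eef_pos: [0.4987, -0.3219, 0.299]
ee_rot: [-3.142, 0.0, 3.052]
force: [0.1, -0.6, -0.8]
width: 0.0237
```

```bash
python3 plan.py .4863 -.3932 .1873 174.9; python3 - <<'E'
from h import *
p,d=snap("side","13"); cv2.imwrite("pics/s13.png",cv2.resize(p[60:220,180:356,::-1],None,fx=3.2,fy=3.2))
E
```

```text
t 47.38 pos [ 0.4987 -0.3219  0.299 ] rpy [-1.8000e+02  2.0000e-02  1.7489e+02] w 0.0237 F [ 0.1 -0.6 -0.8] q6 -1.42
turn units [-0.  0. -0.] | shift units [ 0.24 -2.89  4.47]
```

View pics/s13.png

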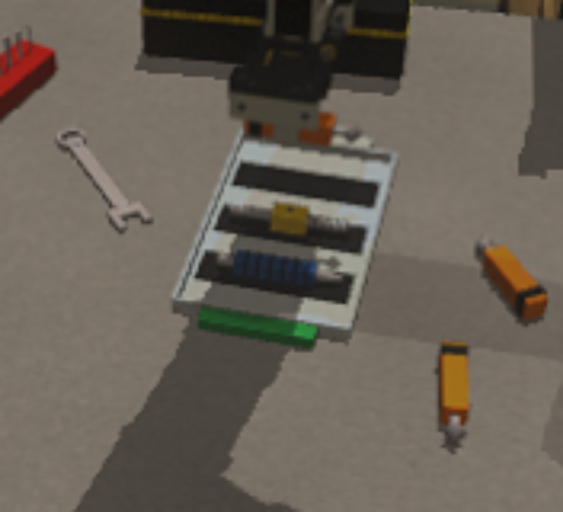

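```bash
python3 - <<'E'
from h import *
w=world("side",np.load("side12.npz")["d"]); m=(w[...,2]>.03)&(w[...,2]<.3)&(w[...,1]<-.40)&(w[...,0]>.2)&(w[...,0]<.8)&(w[...,1]>-.9)
q=w[m]; print(np.round(np.percentile(q,[0,1,5,50,95,99,100],axis=0),3))
n=w[m&(abs(w[...,0]-.49)<.15)]; print(np.round(np.sort(n[:,1])[-15:],3))
E
```

```text
[[ 0.2   -0.787  0.03 ]
 [ 0.201 -0.787  0.03 ]
 [ 0.203 -0.785  0.031]
 [ 0.587 -0.674  0.093]
 [ 0.795 -0.551  0.117]
 [ 0.797 -0.541  0.118]
 [ 0.797 -0.535  0.118]]
[-0.674 -0.674 -0.674 -0.673 -0.671 -0.67  -0.669 -0.668 -0.667 -0.666
 -0.665 -0.665 -0.664 -0.662 -0.658]
```

Toolbox face at y ≈ -0.66, well clear.

{"name": "carry_out", "arguments": {
  "targets": [
    [[0,0,0,0.08,-0.963,0,-1],[0,0,0,0.08,-0.963,0,-1],[0,0,0,0.08,-0.963,0,-1],[0,0,0,0,0,0.8,-1],[0,0,0,0,0,1,-1],[0,0,0,0,0,1,-1],[0,0,0,0,0,0.9,-1],[0,0,0,0,0,0.4,-1],[0,0,0,0,0,0,-1],[0,0,0,0,0,0,-1]]
  ]
}}

```text
t: 48.68
eef_pos: [0.4871, -0.3927, 0.1968]
ee_rot: [-3.141, 0.001, 3.053]
force: [0.4, -0.1, -0.6]
width: 0.0239
```

```bash
python3 plan.py .4863 -.3932 .1873 174.9
```

```text
t 48.67 pos [ 0.4871 -0.3927  0.1968] rpy [-1.7996e+02  8.0000e-02  1.7490e+02] w 0.0239 F [ 0.4 -0.1 -0.6] q6 -1.29
turn units [-0.    0.01  0.  ] | shift units [ 0.03 -0.02  0.38]
```

{"name": "carry_out", "arguments": {
  "targets": [
    [[0,0,0,0.02,-0.02,0.2,-1],[0,0,0,0,0,0.13,-1],[0,0,0,0,0,0.04,-1],[0,0,0,0,0,0,-1],[0,0,0,0,0,0,-1]]
  ]
}}

```text
t: 49.3
eef_pos: [0.4861, -0.393, 0.1873]
ee_rot: [-3.141, 0.0, 3.053]
force: [-2.0, 2.6, 6.9]
width: 0.0238
```

```bash
python3 plan.py .4863 -.3932 .1873 174.9
```

```text
t 49.3 pos [ 0.4861 -0.393   0.1873] rpy [-1.7998e+02  2.0000e-02  1.7490e+02] w 0.0238 F [-2.   2.6  6.9] q6 -1.29
turn units [-0.  0. -0.] | shift units [-0.01 -0.01 -0.  ]
```

{"name": "carry_out", "arguments": {
  "targets": [
    [[0,0,0,0,0,-0.02,-1],[0,0,0,0,0,0,-0.2],[0,0,0,0,0,0,-0.05],[0,0,0,0,0,0,-0.05],[0,0,0,0,0,-0.4,-0.05],[0,0,0,0,0,-0.8,-0.05],[0,0,0,0,0,-1,-0.05],[0,0,0,0,0,-1,-0.05],[0,0,0,0,0,-1,-0.05],[0,0,0,0,0,-1,-0.05],[0,0,0,0,0,-1,-0.05],[0,0,0,0.3,-1,-1,-0.05],[0,0,0,0.3,-1,0,-0.05],[0,0,0,0.3,-1,0,-0.05],[0,0,0,0.3,-1,0,-0.05],[0,0,0,0.3,-1,0,-0.05],[0,0,0,0.3,-1,0,-0.05],[0,0,0,0.3,-1,0,-0.05],[0,0,0,0.3,-1,0,-0.05],[0,0,0,0,0,0,-0.05]]
  ]
}}

```text
t: 51.8
eef_pos: [0.4075, -0.5884, 0.3668]
ee_rot: [-3.142, -0.0, 3.05]
force: [0.2, 0.2, -0.9]
width: 0.0416
```

```bash
python3 trayview.py 14;  python3 - <<'E'
from sil import *
for n in("side","top"):
    sil(n,"14","block",(.465,.317,155.7),box(.045,.045,.043,.123),(8,80,20),(45,255,255),r=.05,minz=.06,hull=True)
    sil(n,"14","csink",(.4863,-.3932,174.9),box(.084,.024,.004,.028),(4,110,60),(24,255,255),hull=True,r=.06)
    sil(n,"14","punch",(.4997,-.2438,174.9),box(.08,.018,.004,.022),(95,60,0),(130,255,255),hull=True,r=.055)
    sil(n,"14","drill",(.493,-.3185,174.9),box(.036,.022,.004,.026),(22,110,60),(40,255,255),hull=True,r=.03)
E
```

```text
side block [0.4638 0.3141] yaw 162.5 err 0.133
side csink [ 0.4864 -0.3925] yaw 174.4 err 0.079
side punch [ 0.4996 -0.2447] yaw 176.2 err 0.099
side drill [ 0.4951 -0.3205] yaw 185.6 err 0.507
top block [0.4654 0.3159] yaw 157.1 err 0.076
top csink [ 0.4199 -0.3802] yaw 204.2 err 1.0
top punch [ 0.5014 -0.2467] yaw 175.2 err 0.189
top drill no mask
```

View pics/tr14.png

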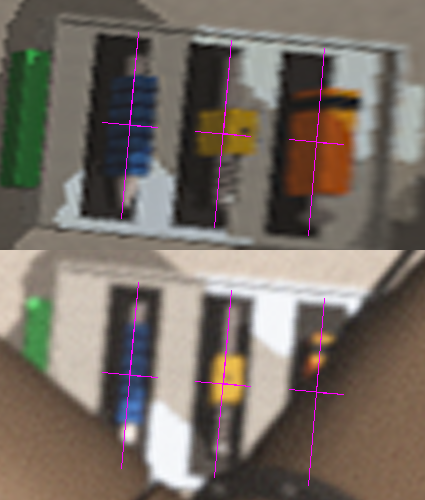

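View pics/side14.png

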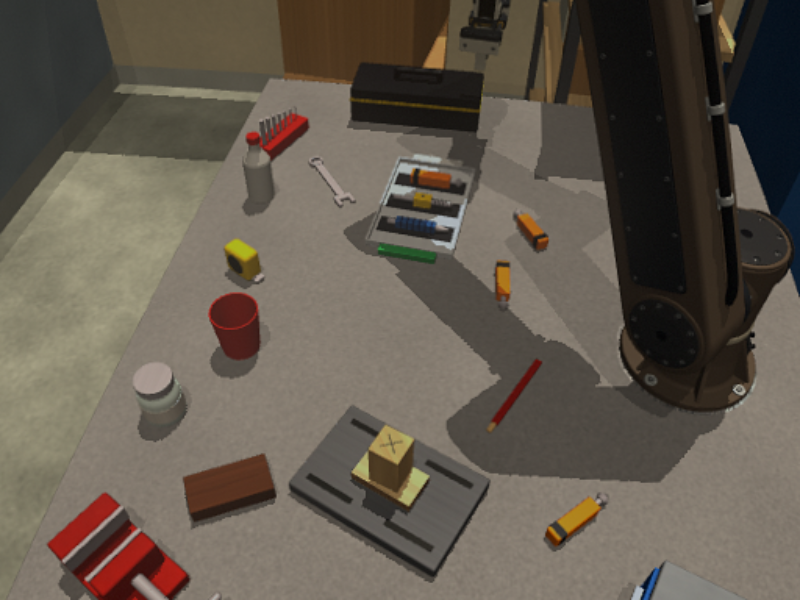

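View pics/top14.png

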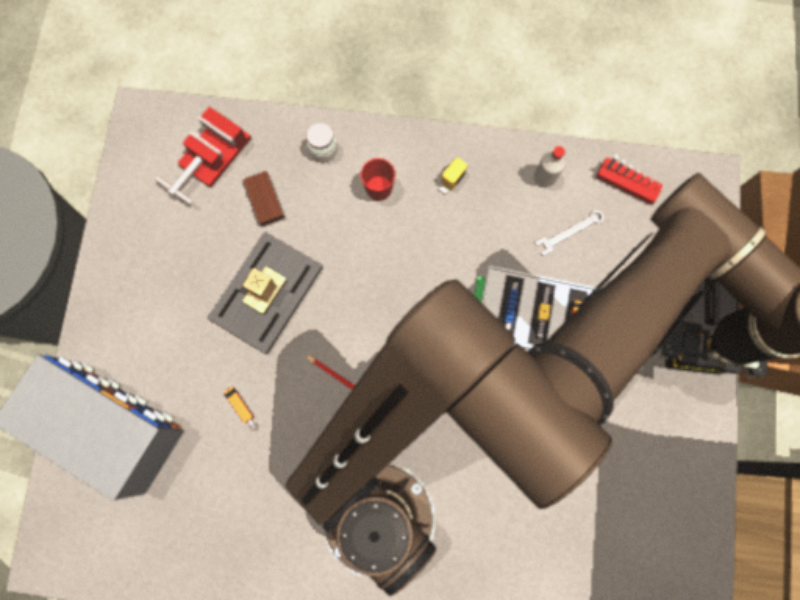

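```bash
python3 - <<'E'
from sil import *
t=[]
a=np.radians(155.7); R=np.array([[np.cos(a),-np.sin(a)],[np.sin(a),np.cos(a)]])
for n,(r,c) in(("side",(225,175)),("top",(140,125))):
    p=np.load(n+"14.npz")["p"]; k=5
    im=cv2.resize(p[r:r+(150 if n=="side" else 100),c:c+(150 if n=="side" else 100),::-1],(450,450),interpolation=cv2.INTER_CUBIC); s=450/(150 if n=="side" else 100)
    for L,W,z,col in((.24,.16,.025,(255,0,0)),(.095,.055,.043,(255,0,255)),(.045,.045,.123,(0,255,0))):
        q=np.array([[-L,-W],[L,-W],[L,W],[-L,W]])/2@R.T+[.465,.318]
        uv=(proj(n,np.c_[q,np.full(4,z)])-[c,r]+.5)*s
        cv2.polylines(im,[uv.astype(int)],True,col,1)
    t.append(im[:, :400])
cv2.imwrite("pics/chk.png",np.hstack(t))
E
```

```text
(no output)
```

View pics/chk.png

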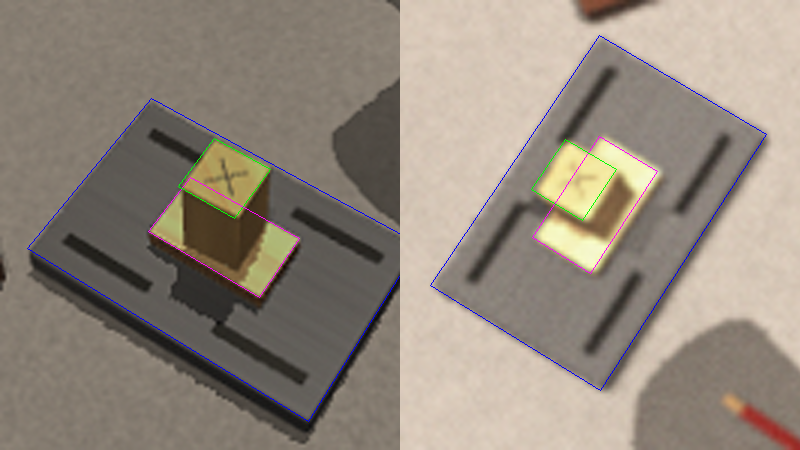

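The predicted outlines of plate, board and block match both pictures to within 1–2 px. I'm handing in.

```bash
python3 -c "
from station import arm; print(arm.get_state()['t']); print(arm.job_done())"
```

```text
51.9
the job is handed in; nothing more can be done
None
```

I finished the drilling set-up and handed it in at 51.9 s of the 138 s allowed; no verdict was reported.

- **Plate:** the plywood lies flat, lengthwise along the plate and centred over the hole. The pine block stands upright on the middle of it. In the last pictures the predicted outlines of plate, board and block matched both cameras to about 1–2 px, roughly 2–4 mm.
- **Tray:** from the green end, the blue punch, the drill with the yellow collar and the orange countersink lie along their pads. The countersink I took was the one farthest from the base. The fits put the punch and countersink within about 1 mm of their pad centres in the side camera. The top camera put the punch about 3 mm off.
- **Cup:** the red cup is still standing, and the arm ended clear of everything.

**Checks that failed or disagreed:**
- **Drill in the tray:** the side silhouette fit for the drill was poor (error 0.5) and the top one found nothing. I judged the drill by eye from the pictures, about 2 mm off along its length.
- **Countersink from above:** its top-camera fit failed because the arm hid it, so its position rests on the side camera alone.
- **Block:** its silhouette fit in the side picture was off by about 4 mm and 7°, because the board hid part of it. The outline overlay did not show this error.

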